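# Snug a cart wheel's castle nut, advance it to the next slot and lock it with the pin

## Robot

A 6-joint arm with a two-finger parallel gripper is mounted at the origin on the work surface. World frame = base frame: x ahead of the robot, y to its left, z up, the work surface at z = 0. Lengths are in m, angles in rad, forces in N, time in s.
With the tool pointing down it reaches from about 0.225 to 0.875 m from the base axis. Payload 3.4 kg.
Tool frame: the origin (TCP) lies on the centre line of the jaws, within the pads' length; the fingertips stand 19 mm ahead of it and the grasp point (between the pads) is the TCP; z points along the fingers, y is the direction in which the jaws open and shut (so a half turn about z gives the same grasp; the last joint's range is limited). The gripper opens to 85 mm and grips with 20 to 120 N. Pads are 22 mm wide; open, the fingers measure 114 mm over their backs; the gripper's body (76 mm by 85 mm) begins 54 mm behind the grasp point. The pads swing forward as they close: fully open they stand 13 mm farther back than shut.
Start: joints at [-1.281, 0.276, 1.505, -0, 1.361, -0.121], TCP at [0.23, -0.527, 0.25] pointing down, gripper open.
Joint ranges: [-2.89, 2.89], [-0.75, 2.08], [0.22, 2.7], [-1.18, 4.32], [0.11, 2.71], [-2.7, 2.7]. Speed limits (rad/s): [2.57, 2.57, 3.14, 3.14, 3.14, 3.14].

## Interface

Orientations are given as a unit quaternion [w, x, y, z].
In Python, from rig import monitor, eyes, manip, models gives the robot as it stands.
- The arm moves only by the tool send_rows, never from a script. Its argument "deltas" is a list of rows, each an object with "dp": the shift along the world's x, y, z each as a share of 0.12 m, from -1 to 1, a list of three; "rotation": the turn, a rotation vector about the world's x, y, z each as a share of 0.5 rad, from -1 to 1, a list of three. In form: [{"dp": [dx, dy, dz], "rotation": [rx, ry, rz]}, ...]. A call has 1 to 12 rows; each row is the pose to reach, as a shift and turn from the pose commanded when the call began; what a row does not reach only later rows make up. A row lasts 1/12 s, in which the tool goes at most 41.7 mm and 7.16 degrees, less where a joint would pass 70% of its speed; a pose out of reach is approached as far as the arm can. A call with a number of a shift or a turn outside -1 to 1 is refused whole. A call with a gripper value outside its range is refused whole. "fingers" is the closure, from -1 (fully open) to 1 (shut), set as the call begins (left out, the last holds). The fingers move at their own pace and stop on an object; "grip_force" is the grip in N (left out, the last holds). Time passes only in rows, so rows that repeat a pose let the fingers close. It gives the time, the measured TCP pose, the force and the opening at its end, in the units of the state.
- monitor.get_state(): the state, without advancing time (a new reading comes with each control period).
- eyes.get_image(name): name is "scene" or "top" or "wrist"; returns a dict with "color" (420x560x3 uint8, red, green, blue), "depth" (420x560 float32, m along the optical axis (not along the pixel's ray), 0 where there is no reading), "mtx" (3x3 intrinsics, pixels), "k1" (the pictures are not rectified: a ray, as slopes to the right and down, at radius r is drawn at 1 + k1 r^2 times it, then the intrinsics apply), "rvec" (rotation vector, rad) and "tvec" (3), from world to camera coordinates, as OpenCV has them. Camera axes: x right, y down, z forward; pixel columns grow to the right and rows downward; lengths in m; the calibration is good to about 2 mm. A picture is of the moment at which its call begins.
- manip.sign_off(): hands the job in, once; it reports no verdict.
Trained networks look in a picture, given as the dict that the camera call returned (one of the last four; its "shot" number tells which), for a name from the list of things; names that differ only in an ending like _2 or _b are one class to them, and where a whole thing is asked for, a point or a joint stands for the part that bears it (a point fixed in the world has none). Each returns a list of dicts, best first, with "score" (0 to 1); they miss things now and then, are a little off and sometimes report something else, mostly with a low value. They report only what shows in the picture. A call takes as long as a camera call. They do not tell look-alikes from the thing itself.
- models.find_in(name, picture): "box" ([left, top, right, bottom] in pixels, round what is visible of it).
The state is a dict: "clock": time; "qpos": joint angles; "qd": joint speeds; "effort": joint torques, N m; "position": TCP position; "ee_rot": TCP orientation; "contact_force": force on the tool from outside, world axes, zero at the start; "moment": the same for the moment, N m; "width": finger opening in m.
Only numpy, scipy, OpenCV 4.12 (cv2) and the standard library are available. Lean on these libraries where they do the work, as an engineer would, in place of code of your own. Each camera call takes 0.05 s, during which the arm holds its last target.

## Task

Turn the castle nut on the cart wheel clockwise by hand until you feel it come up tight on its washer, then carry on in the same direction to the very next slot that lines up with the cross hole in the axle, without going past it or backing the nut off. Then take the locking pin from its wooden rest and slide it gently, without forcing it, through slot and cross hole until its grip meets the nut, and let go; leave the mug, the pan lid and the screwdriver as they are.

Things in the scene. Friction and masses are not known exactly. Their poses are not given: they have to be found in the camera images.
- wheel: hand-cart wheel 200 mm across lying flat, immovable: black tyre to 48 mm high, white disc to 50 mm, steel boss 66 mm across to 58 mm, then the washer to 61 mm; upright steel stub axle 29 mm thick, top 108 mm above the table. Origin on the table under the axle; z up along the axle; x (and -x) is the direction of the cross hole.
- cross_hole (a point): centre of the cross hole, on the axle's axis 94 mm above the table. The hole is 8.4 mm wide and high and goes right through the axle along the wheel's x axis; it can be entered from either side. A dark scribed line across the top of the axle shows its direction.
- castle_nut: dark steel castle nut: origin on the axle's axis at its underside, z up. Hexagon 46 mm across flats, 25 mm high, flat middles 30, 90... degrees from the nut's x. Clockwise from above tightens; height stays. Loose (0.06 N m) for an unknown 10 to 127 degrees; then it bears on the washer, turns it along and takes 0.65 N m, staying where left. The right slot lines up 13 to 51 degrees after that.
- nut_crown (a point): centre of the top of the nut's round crown, 40 mm above its underside. Crown 43 mm across with six slots open at the top, 8.4 mm wide, floor 29 mm above the nut's underside, lying along the nut's x axis and every 60 degrees from it (at the hexagon's corners). While the nut is still loose slots may pass the hole; those do not count. Regrasping on other flats is fine.
- pin: locking pin, 45 g: round steel shank 6 mm thick with tapered tip, black rectangular plastic grip 40 mm long, 14 wide, 12 high. Origin on the axis, x to the tip, z up as it lies. Tip at x = +27.5 mm, grip from x = -21 to -61 mm. Home, with the grip against the nut's crown, its origin is at the cross hole's centre. Starts level in the rest, axis 40 mm above the table.
- pin_rest: wooden rest for the pin, fixed: base 120 x 60 mm, 8 mm thick; ridge 9 mm wide under the pin, 34 mm high under the grip, so fingers can come down on both sides of the grip; two lips beside the shank to 41 mm high. Lift the pin straight up. Origin on the table under the pin's origin; x along the pin towards its tip.
- mug: white mug, 80 mm across, 92 mm high, standing on the table; leave alone. Origin at the centre of its underside.
- pan_lid: small round glass pan lid, 110 mm across, with black knob, 36 mm high, lying on the table; leave alone. Origin at the centre of its underside.
- screwdriver: screwdriver lying on the table; leave alone.
Mind the look-alikes: they are no part of the job. There is more than one size of the wheel; the job needs the largest. There is more than one size of the pin; the one meant has the size given above.

How it is judged:
On the way, in this order (a step that is already met when the one before it is completed fails the run):
1. the nut has come up tight and begun to turn the washer (y of washer_c1 in the frame of castle_nut between -0.0022 and 0.0022 m and x of washer_c1 in the frame of castle_nut above 0.02 m and distance of washer_c1 from where it was at the start of the episode above 0.0015 m).
2. the nut, still tight, stands with a slot in line with the cross hole (all of step 1 and (angle between the x axis of castle_nut and the x axis of wheel, either way round below 0.0698131 rad or angle between the x axis of castle_nut and the x axis of wheel, either way round between 0.977384 and 1.11701 rad)), for 0.2 s.
3. the pin is through slot and hole, fully home (distance between pin and cross_hole below 0.005 m and angle between the x axis of pin and the x axis of wheel, either way round below 0.12 rad), for 0.2 s.
At the end, for the whole second after the job is handed in: The pin lies through slot and cross hole, origin within 5 mm of the hole's centre, axis within 7 degrees, released and at rest; the nut still bears on the washer and has a slot in line with the hole (each within 4 degrees), the first to line up after it came up tight (all of step 2 and all of step 3 and linear speed of pin below 0.02 m/s and contact force between the fingers and pin below 0.1 N); the robot touches nothing.
It fails at once if the nut is turned past the next slot (the washer carried round more than 64 degrees) (distance of washer_c1 from where it was at the start of the episode above 0.0297 m).
It fails at once if the pin is forced against the nut (over 20 N) (contact force between pin and castle_nut above 20 N).
It fails at once if the pin is forced against the axle or wheel (over 20 N) (contact force between pin and wheel above 20 N).
It fails at once if the mug, pan lid or screwdriver is disturbed (moved over 20 mm) (distance of any of mug, pan_lid, screwdriver from where it was at the start of the episode above 0.02 m).
It also fails if it takes over 72 s, if anything falls off the work surface, if the arm or the gripper's body presses on something with over 40 N, if the wrist force passes 120 N, or if a joint passes its speed limit or range.

## Working session

There is one attempt and no reset: what is moved stays moved. The work goes in short steps, Python scripts to look and compute and a tool call to move; the robot and the scene stay as the last step left them, time stands still between calls to the robot, and variables do not carry over. Pictures are saved under pics/ and viewed, and the job is handed in when it is done.

Besides the shell and the picture viewer there is one more tool, called after "Call:" by a JSON object that holds its "op" and its "data", one argument or row to a line. send_rows: Moves the arm, as the interface text tells. Its arguments: {"type":"object","properties":{"deltas":{"type":"array","items":{"type":"object","properties":{"dp":{"type":"array","items":{"type":"number"}},"rotation":{"type":"array","items":{"type":"number"}}}}},"fingers":{"type":"number"},"grip_force":{"type":"number"}},"required":["deltas"]}

```bash
ls; mkdir -p pics; cat > h.py <<'E'
from rig import monitor, eyes, manip, models
import numpy as np, cv2
def save(im,name): cv2.imwrite('pics/'+name+'.png', im['color'][:,:,::-1])
def pose(im):
    R=cv2.Rodrigues(np.array(im['rvec'],float))[0]; t=np.array(im['tvec'],float).reshape(3); return R,t
def rays(im,uv):
    K=np.array(im['mtx']);uv=np.atleast_2d(np.array(uv,float)).reshape(-1,2)
    d=(uv-[K[0,2],K[1,2]])/[K[0,0],K[1,1]]
    x=d.copy()
    for _ in range(20):
        r2=(x**2).sum(1,keepdims=True); x=d/(1+im['k1']*r2)
    return np.c_[x,np.ones(len(x))]
def at_depth(im,uv):
    R,t=pose(im);uv=np.atleast_2d(uv);r=rays(im,uv)
    z=np.array([im['depth'][int(round(v)),int(round(u))] for u,v in uv])
    return (r*z[:,None]-t)@R
def at_z(im,uv,zw):
    R,t=pose(im);r=rays(im,uv)@R; c=-t@R
    return c+r*((zw-c[2])/r[:,2])[:,None]
def proj(im,P):
    R,t=pose(im);P=np.atleast_2d(P)
    c=P@R.T+t;x=c[:,:2]/c[:,2:]
    x=x*(1+im['k1']*(x**2).sum(1,keepdims=True));K=np.array(im['mtx'])
    return x*[K[0,0],K[1,1]]+[K[0,2],K[1,2]]
def cloud(im):
    v,u=np.mgrid[0:420,0:560];R,t=pose(im)
    uv=np.c_[u.ravel(),v.ravel()];r=rays(im,uv);z=im['depth'].ravel()
    P=(r*z[:,None]-t)@R;P[z==0]=np.nan
    return P.reshape(420,560,3)
E
python3 - <<'E'
from h import *
print(monitor.get_state())
for n in ['scene','top','wrist']:
    im=eyes.get_image(n);save(im,n+'0')
    print(n,im['shot'],im['mtx'],im['k1'],im['rvec'],im['tvec'])
    for k in ['wheel','castle_nut','nut_crown','pin','pin_rest','mug','pan_lid','screwdriver']:
        for d in models.find_in(k,im)[:4]: print(k,np.round(d['box']),round(d['score'],2))
E
```

```text
pics
{'clock': 0.0, 'qpos': array([-1.28099268e+00,  2.76605755e-01,  1.50617857e+00, -1.43598383e-05,
        1.36072027e+00, -1.21020601e-01]), 'qd': array([-2.14696576e-03,  3.98199259e-04, -5.01339702e-05,  6.98989398e-04,
        1.21064034e-03, -1.35579121e-03]), 'effort': array([-2.39382271e-04, -4.16780019e+01, -2.45812064e+01, -1.36331041e-04,
        1.11654494e-02,  1.55707362e-06]), 'position': array([ 0.2294642 , -0.52665964,  0.24941546]), 'ee_rot': array([-9.51979448e-04,  9.78976253e-01,  2.03972014e-01, -8.75759705e-05]), 'contact_force': array([-0.06932795,  0.75301438,  0.05362023]), 'moment': array([-0.01053756, -0.05068573, -0.01324938]), 'width': 0.08561509543173829}
scene 1 [[473.93978711   0.         281.51191539]
 [  0.         473.93978711 208.4719345 ]
 [  0.           0.           1.        ]] -0.0980811772923161 [ 1.95965757  1.10761292 -0.58617284] [-0.27789136 -0.20275887  1.50573949]
wheel [293. 272. 357. 326.] 0.91
wheel [182. 183. 229. 217.] 0.9
wheel [226. 198. 315. 266.] 0.76
castle_nut [197. 187. 210. 196.] 0.71
castle_nut [196. 278. 248. 326.] 0.
[... 753 characters left out ...]
.] 0.88
castle_nut [279.  84. 300. 108.] 0.77
castle_nut [316. 321. 333. 334.] 0.62
nut_crown [278.  85. 297. 104.] 0.71
nut_crown [273. 201. 298. 232.] 0.64
nut_crown [236. 168. 332. 268.] 0.57
nut_crown [321. 316. 336. 334.] 0.47
pin [125. 236. 134. 278.] 0.51
pin [345. 127. 400. 180.] 0.44
pin_rest [122. 215. 149. 276.] 0.72
mug [374. 219. 445. 262.] 0.83
pan_lid [159. 104. 175. 201.] 0.71
pan_lid [345. 128. 400. 182.] 0.6
screwdriver [162. 106. 175. 199.] 0.57
wrist 3 [[345.07118716   0.         276.47818415]
 [  0.         345.07118716 206.55869316]
 [  0.           0.           1.        ]] -0.03799003236176123 [-2.41588572  1.58312314  0.23136026] [-0.57447933 -0.03788273  0.379083  ]
```

View pics/scene0.png

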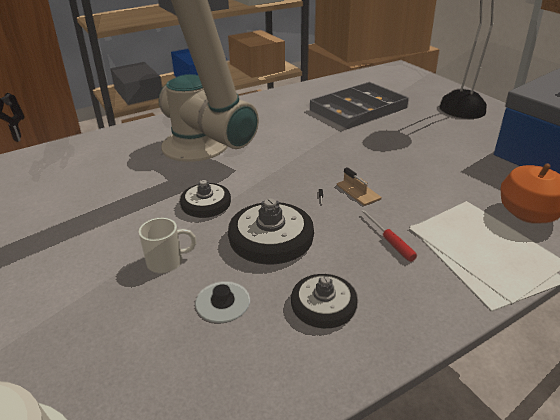

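View pics/top0.png

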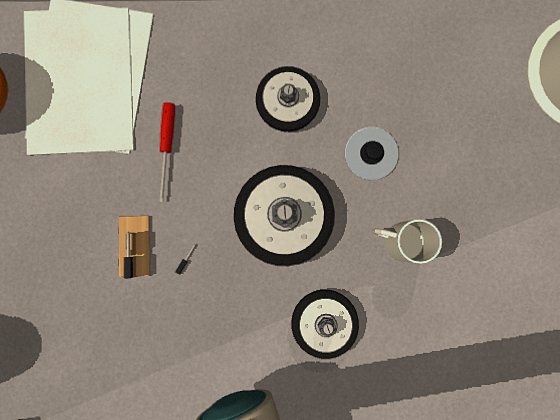

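View pics/wrist0.png

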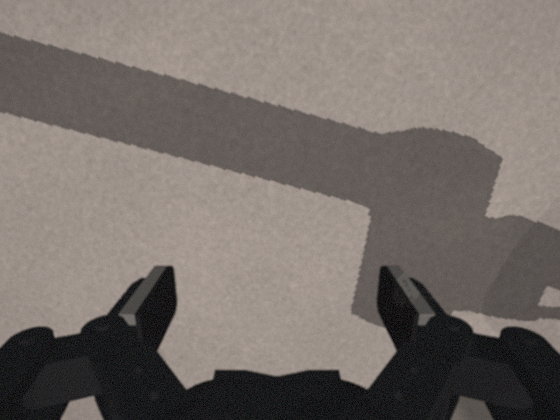

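```bash
python3 - <<'E'
from h import *
im=eyes.get_image('top')
np.save('top.npy',im,allow_pickle=True)
c=im['color']
a=cv2.resize(c[160:270,230:340],None,fx=6,fy=6,interpolation=cv2.INTER_CUBIC)[:600]
b=cv2.resize(c[205:285,110:160],None,fx=7,fy=7,interpolation=cv2.INTER_CUBIC)
cv2.imwrite('pics/c1.png',a[:,:,::-1]);cv2.imwrite('pics/c2.png',b[:,:,::-1])
P=cloud(im);z=P[...,2]
R,t=pose(im);print('cam',-t@R)
w=(z>.04)&(z<.053);w[:160]=0;w[275:]=0;w[:,:225]=0;w[:,345:]=0
Q=P[w];print('wheel ext',np.nanmin(Q,0),np.nanmax(Q,0),len(Q))
(cx,cy),r=cv2.minEnclosingCircle(Q[:,:2].astype(np.float32)*1000);print(cx,cy,r)
for lo,hi in [(.055,.063),(.08,.09),(.095,.102),(.105,.112)]:
    m=(z>lo)&(z<hi);m[:160]=0;m[275:]=0;m[:,:225]=0;m[:,345:]=0
    Q=P[m];
    if len(Q)>3:
        print(lo,hi,len(Q),Q.mean(0),cv2.minEnclosingCircle(Q[:,:2].astype(np.float32)*1000),np.median(Q[:,2]))
m=np.zeros_like(z,bool);m[205:285,110:160]=1
for lo,hi in [(.005,.012),(.03,.06)]:
    Q=P[m&(z>lo)&(z<hi)];print(lo,len(Q),cv2.minAreaRect(Q[:,:2].astype(np.float32)*1000),np.median(Q[:,2]))
# all objects heights
for n,(u0,v0,u1,v1) in dict(w2=(255,68,325,134),w3=(290,288,365,360),mug=(374,219,445,265),lid=(345,127,400,181),sd=(155,100,178,203),pin2=(172,240,200,276)).items():
    q=P[v0:v1,u0:u1].reshape(-1,3);q=q[q[:,2]>.004];print(n,np.nanmin(q,0).round(3),np.nanmax(q,0).round(3))
E
```

```text
cam [ 0.48464613 -0.01277709  0.87594417]
wheel ext [ 0.44507131 -0.12684983  0.04001061] [0.63920177 0.06719706 0.05299354] 6637
542.2850952148438 -29.368492126464844 97.75150299072266
0.055 0.063 357 [ 0.53980782 -0.03027403  0.05957543] ((549.14501953125, -30.700008392333984), 67.1031723022461) 0.05986788817840527
0.08 0.09 148 [ 0.5396752  -0.02781997  0.08677705] ((542.1235961914062, -29.243331909179688), 26.0102596282959) 0.08676413649680872
0.095 0.102 82 [ 0.54304991 -0.02991428  0.1001567 ] ((542.6319580078125, -29.475801467895508), 21.49570083618164) 0.1003522196913535
0.105 0.112 202 [ 0.5418746  -0.02932464  0.10831851] ((542.1402587890625, -29.488327026367188), 14.648118019104004) 0.10846472207433161
0.005 1322 ((483.6492919921875, 273.62481689453125), (133.46810913085938, 66.6992416381836), 1.1325242519378662) 0.008558407415350713
0.03 385 ((472.90118408203125, 269.87335205078125), (86.01826477050781, 14.884246826171875), 1.1373223066329956) 0.043415975790628315
w2 [ 0.712 -0.121  0.004] [0.842 0.021 0.076]
w3 [ 0.264 -0.183  0.004] [ 0.394 -0.038  0.075]
mug [ 0.438 -0.346  0.004] [ 0.524 -0.199  0.096]
lid [ 0.612 -0.267  0.004] [ 0.72  -0.157  0.04 ]
sd [0.577 0.186 0.004] [0.785 0.228 0.03 ]
pin2 [0.431 0.142 0.004] [0.495 0.193 0.013]
```

View crops.

View pics/c1.png

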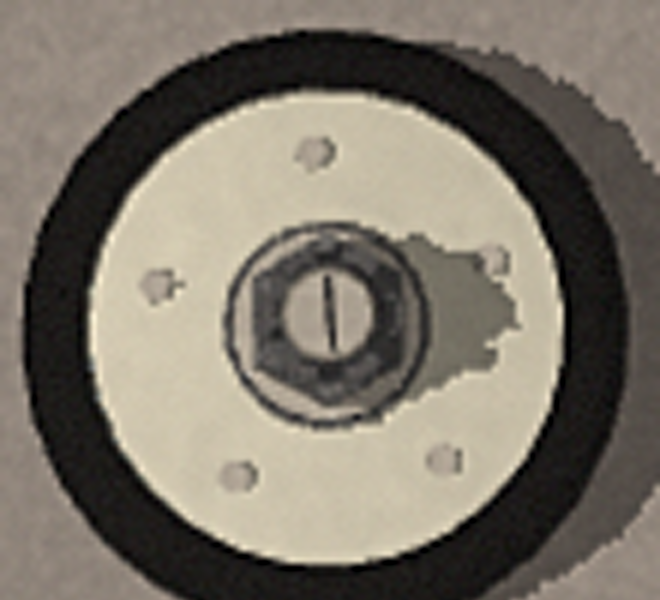

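View pics/c2.png

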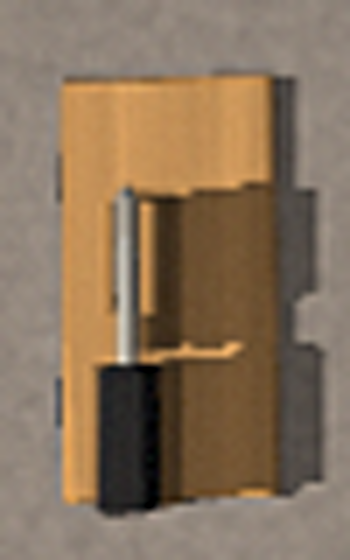

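Call:
{"op": "send_rows", "data": {
  "deltas": [
    {"dp":[0.434,0.69,0],"rotation":[0,0,0.9]},
    {"dp":[0.434,0.69,0],"rotation":[0,0,0.9]},
    {"dp":[0.434,0.69,0],"rotation":[0,0,0.9]},
    {"dp":[0.434,0.69,0],"rotation":[0,0,0.9]}
  ]
}}

```text
clock: 1.73
position: [0.2832, -0.4408, 0.2505]
ee_rot: [-0.001, 0.907, 0.421, 0.001]
contact_force: [-0.1, 0.2, -0.3]
width: 0.0853
```

Call:
{"op": "send_rows", "data": {
  "deltas": [
    {"dp":[0.434,0.69,0],"rotation":[0,0,0.9]},
    {"dp":[0.434,0.69,0],"rotation":[0,0,0.9]},
    {"dp":[0.434,0.69,0],"rotation":[0,0,0.9]},
    {"dp":[0.434,0.69,0],"rotation":[0,0,0.9]}
  ]
}}

```text
clock: 2.07
position: [0.3352, -0.3581, 0.2506]
ee_rot: [-0.0, 0.79, 0.613, 0.001]
contact_force: [0.2, -1.3, -0.1]
width: 0.0858
```

Call:
{"op": "send_rows", "data": {
  "deltas": [
    {"dp":[0.434,0.69,0],"rotation":[0,0,0.9]},
    {"dp":[0.434,0.69,0],"rotation":[0,0,0.9]},
    {"dp":[0.434,0.69,0],"rotation":[0,0,0.9]},
    {"dp":[0.434,0.69,0],"rotation":[0,0,0.9]}
  ]
}}

```text
clock: 2.4
position: [0.3872, -0.2756, 0.2505]
ee_rot: [-0.0, 0.633, 0.774, 0.001]
contact_force: [-0.2, -1.0, -0.4]
width: 0.0853
```

Call:
{"op": "send_rows", "data": {
  "deltas": [
    {"dp":[0.434,0.69,0],"rotation":[0,0,0.9]},
    {"dp":[0.434,0.69,0],"rotation":[0,0,0.9]},
    {"dp":[0.434,0.69,0],"rotation":[0,0,0.9]},
    {"dp":[0.434,0.69,0],"rotation":[0,0,0.9]}
  ]
}}

```text
clock: 2.73
position: [0.4394, -0.193, 0.2505]
ee_rot: [0.0, 0.445, 0.896, 0.001]
contact_force: [-0.6, -0.4, -0.4]
width: 0.085
```

Call:
{"op": "send_rows", "data": {
  "deltas": [
    {"dp":[0.434,0.69,0],"rotation":[0,0,0.9]},
    {"dp":[0.434,0.69,0],"rotation":[0,0,0.9]},
    {"dp":[0.434,0.69,0],"rotation":[0,0,0.9]},
    {"dp":[0.434,0.69,0],"rotation":[0,0,0.9]}
  ]
}}

```text
clock: 3.07
position: [0.4918, -0.1102, 0.2504]
ee_rot: [0.001, 0.234, 0.972, 0.001]
contact_force: [0.6, -0.5, 0.9]
width: 0.0852
```

Call:
{"op": "send_rows", "data": {
  "deltas": [
    {"dp":[0.434,0.69,0],"rotation":[0,0,0.9]},
    {"dp":[0.434,0.69,0],"rotation":[0,0,0.9]},
    {"dp":[0.434,0.69,0],"rotation":[0,0,0.9]},
    {"dp":[0.434,0.69,0],"rotation":[0,0,0.9]}
  ]
}}

```text
clock: 3.4
position: [0.544, -0.0273, 0.2502]
ee_rot: [0.001, 0.011, 1.0, 0.001]
contact_force: [-0.8, -0.4, 1.1]
width: 0.0852
```

```bash
python3 - <<'E'
from h import *
s=monitor.get_state();print(s['clock'],s['position'],s['ee_rot'],s['qpos'])
im=eyes.get_image('wrist');np.save('w1.npy',im,allow_pickle=True);save(im,'w1')
t=pose(im);print(-t[1]@t[0]); print(proj(im,[.542,-.0294,.108]),proj(im,[.4897,.27,.04]))
E
```

```text
3.4 [ 0.54400817 -0.02728899  0.2501852 ] [6.80964481e-04 1.08908438e-02 9.99940036e-01 9.21830383e-04] [-0.1791879   0.2296724   1.56978582  0.00210092  1.34110105 -1.72867937]
[ 0.46926571 -0.02549108  0.37418413]
[[272.99093323 196.78091217]] [[579.98924239 120.18774843]]
```

View pics/w1.png

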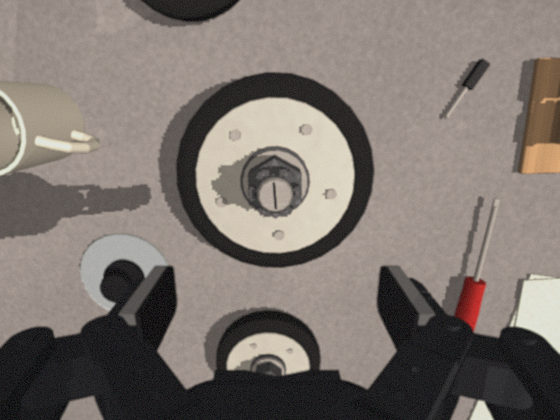

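```bash
python3 - <<'E'
from h import *
im=np.load('w1.npy',allow_pickle=True).item()
c=im['color'][140:220,225:330]
a=cv2.resize(c,None,fx=7,fy=7,interpolation=cv2.INTER_CUBIC);cv2.imwrite('pics/c3.png',a[:,:,::-1])
E
```

```text
(no output)
```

View pics/c3.png

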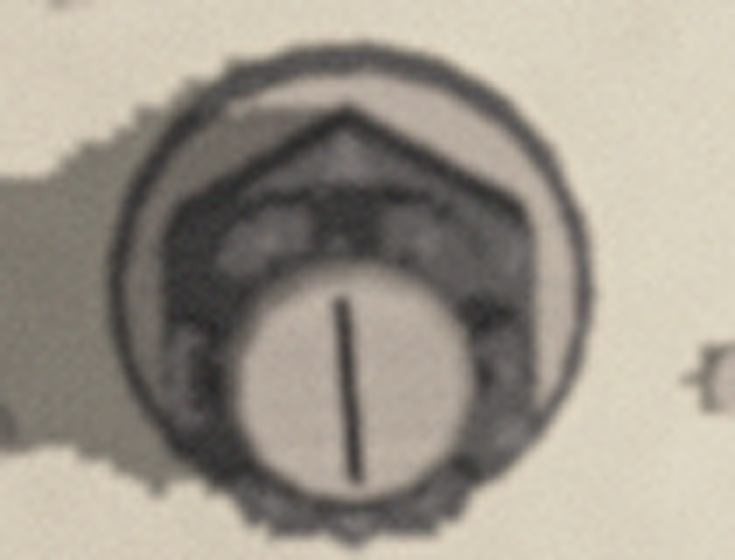

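```bash
cat >> h.py <<'E'
def overlay(im,cx,cy,phi,th,name,crop,f=7):
    u0,v0,u1,v1=crop
    a=cv2.resize(im['color'][v0:v1,u0:u1],None,fx=f,fy=f,interpolation=cv2.INTER_CUBIC)[:,:,::-1].copy()
    def ln(P,col,cl=False):
        q=(proj(im,P)-[u0,v0]+.5)*f-.5
        cv2.polylines(a,[np.round(q).astype(np.int32)],cl,col,1,cv2.LINE_AA)
    def circ(r,z): 
        t=np.linspace(0,6.283,60);return np.c_[cx+r*np.cos(t),cy+r*np.sin(t),0*t+z]
    ln(circ(.0145,.108),(0,0,255));ln(circ(.0215,.101),(0,255,255));ln(circ(.033,.058),(255,0,255))
    t=np.radians(th)+np.arange(6)*np.pi/3;R=.023/np.cos(np.pi/6)
    for z in (.061,.086): ln(np.c_[cx+R*np.cos(t),cy+R*np.sin(t),0*t+z],(0,255,0),True)
    for k in t:
        for s in (-.0042,.0042):
            ln([[cx+r*np.cos(k)-s*np.sin(k),cy+r*np.sin(k)+s*np.cos(k),.101] for r in (.015,.021)],(255,255,0))
    p=np.radians(phi);ln([[cx+r*np.cos(p),cy+r*np.sin(p),.108] for r in (-.0145,.0145)],(0,0,255))
    cv2.imwrite('pics/'+name+'.png',a)
E
python3 - <<'E'
from h import *
im=np.load('w1.npy',allow_pickle=True).item()
P=at_z(im,np.array([[342,298],[355,480],[352,382]])/7+[225,140],.108);print(P)
d=P[0]-P[1];print(np.degrees(np.arctan2(d[1],d[0])))
im2=np.load('top.npy',allow_pickle=True).item()
P2=at_z(im2,(np.array([[326,275],[334,350],[330,316]])+.5)/6-.5+[230,160],.108);print(P2);d=P2[0]-P2[1];print(np.degrees(np.arctan2(d[1],d[0])))
overlay(im,*P[2][:2],np.degrees(np.arctan2(*(P[0]-P[1])[[1,0]])),0,'o1',(225,140,330,220))
E
```

```text
[[ 0.53038843 -0.02842872  0.108     ]
 [ 0.5519156  -0.02744501  0.108     ]
 [ 0.54021431 -0.02752432  0.108     ]]
-177.3836300956302
[[ 0.55380943 -0.02854897  0.108     ]
 [ 0.53143675 -0.03035584  0.108     ]
 [ 0.54156908 -0.02942702  0.108     ]]
4.617326411172987
```

View pics/o1.png

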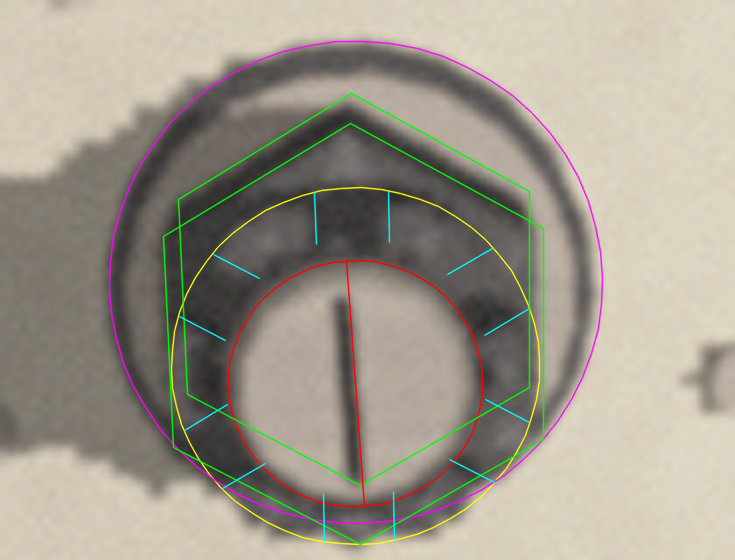

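```bash
cat >> h.py <<'E'
def scribe(im,cx,cy,z=.108):
    # resample a metric patch at height z; returns axle centre and line angle in world
    n=161;g=np.linspace(-.02,.02,n)
    X,Y=np.meshgrid(cx+g,cy+g,indexing='ij')
    q=proj(im,np.c_[X.ravel(),Y.ravel(),0*X.ravel()+z]).astype(np.float32)
    gray=cv2.cvtColor(im['color'],cv2.COLOR_RGB2GRAY).astype(np.float32)
    p=cv2.remap(gray,q[:,0].reshape(n,n),q[:,1].reshape(n,n),cv2.INTER_CUBIC)
    return p,X,Y
def linefit(im,cx,cy):
    p,X,Y=scribe(im,cx,cy)
    for _ in range(4):
        r=np.hypot(X-cx,Y-cy);m=r<.0118
        w=np.clip(np.median(p[m])-25-p,0,None)*m
        W=w.sum();mx,my=(w*X).sum()/W,(w*Y).sum()/W
        C=np.cov(np.c_[X.ravel(),Y.ravel()].T,aweights=w.ravel())
        e,V=np.linalg.eigh(C);d=V[:,1]
        cx,cy=mx,my
    return mx,my,(np.degrees(np.arctan2(d[1],d[0]))+90)%180-90,np.sqrt(e)*1000
E
python3 - <<'E'
from h import *
a=np.load('w1.npy',allow_pickle=True).item();b=np.load('top.npy',allow_pickle=True).item()
print(linefit(a,.5405,-.0285));print(linefit(b,.5418,-.0294))
P=cloud(a);z=P[...,2]
m=np.zeros_like(z,bool);m[60:280,165:385]=1
for lo,hi in [(.04,.053),(.105,.112)]:
    Q=P[m&(z>lo)&(z<hi)];print(cv2.minEnclosingCircle(Q[:,:2].astype(np.float32)*1000),np.median(Q[:,2]),Q.mean(0))
p,X,Y=scribe(a,.541,-.0285); cv2.imwrite('pics/p1.png',cv2.resize(p,None,fx=4,fy=4))
# polar unwrapped crown at z=.101 and hex at .086
for nm,im,c in (('a',a,(.5411,-.0286)),('b',b,(.5418,-.0294))):
    th=np.radians(np.arange(0,360,1));r=np.linspace(.012,.030,90)
    for z0 in (.101,.086):
        T,Rr=np.meshgrid(th,r);q=proj(im,np.c_[(c[0]+Rr*np.cos(T)).ravel(),(c[1]+Rr*np.sin(T)).ravel(),0*T.ravel()+z0]).astype(np.float32)
        u=cv2.remap(im['color'],q[:,0].reshape(T.shape),q[:,1].reshape(T.shape),cv2.INTER_CUBIC)
        u=cv2.resize(u,(720,180));[cv2.putText(u,str(k),(2*k,10),0,.3,(255,0,0)) for k in range(0,360,30)]
        cv2.imwrite(f'pics/pol_{nm}_{int(z0*1000)}.png',u[:,:,::-1])
big=np.vstack([cv2.imread(f'pics/pol_{n}_{z}.png') for n,z in (('a',101),('a',86),('b',101))]);cv2.imwrite('pics/pol1.png',big)
E
```

```text
(np.float64(0.5409616356091207), np.float64(-0.02826979774796096), np.float64(3.066885668780884), array([0.55875402, 6.06254648]))
(np.float64(0.5430894548429653), np.float64(-0.029358061196321963), np.float64(3.5089466855874605), array([0.80635019, 6.1429158 ]))
((540.8433227539062, -28.30272102355957), 98.14506530761719) 0.049773996830684064 [ 0.53212564 -0.02802966  0.04880788]
((540.5244750976562, -28.302101135253906), 14.795797348022461) 0.10836099618549151 [ 0.53988569 -0.02823182  0.10822116][ WARN:0@0.436] global loadsave.cpp:1063 imwrite_ Unsupported depth image for selected encoder is fallbacked to CV_8U.
```

View pics/pol1.png

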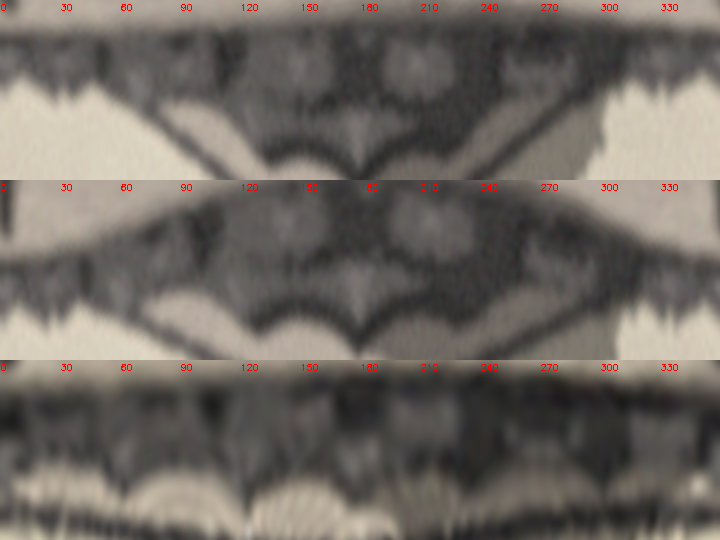

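Call:
{"op": "send_rows", "data": {
  "deltas": [
    {"dp":[-0.02,-0.0125,-0.7],"rotation":[0,0,0]},
    {"dp":[-0.02,-0.0125,-0.7],"rotation":[0,0,0]},
    {"dp":[-0.02,-0.0125,-0.7],"rotation":[0,0,0]}
  ]
}}

```text
clock: 3.7
position: [0.5335, -0.0311, 0.1595]
ee_rot: [-0.008, 0.016, 1.0, 0.001]
contact_force: [-1.7, 0.9, -0.5]
width: 0.085
```

```bash
python3 - <<'E'
from h import *
s=monitor.get_state();print(s['clock'],s['position'],s['ee_rot'],s['moment'],s['contact_force'])
im=eyes.get_image('wrist');np.save('w2.npy',im,allow_pickle=True);save(im,'w2')
print(linefit(im,.541,-.0284))
overlay(im,.541,-.0284,3.2,-2,'o2',(200,100,360,220),4)
E
```

```text
3.7 [ 0.53348221 -0.03114063  0.15953381] [-0.00784989  0.01628983  0.99983574  0.0012318 ] [ 0.06080995  0.04047751 -0.0009729 ] [-1.73430683  0.94611624 -0.45445223]
(np.float64(0.5403573915024055), np.float64(-0.028285641128480938), np.float64(3.167821152461272), array([0.43540997, 5.78070404]))
```

View pics/w2.png

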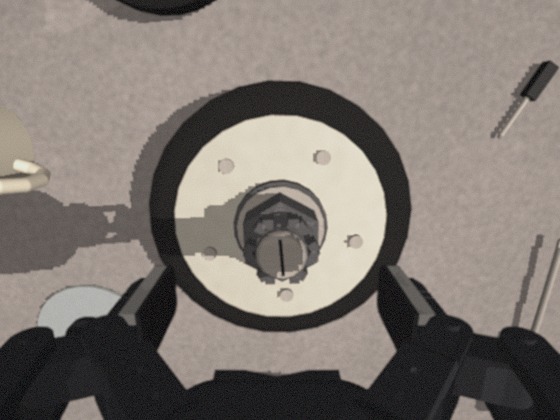

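View pics/o2.png

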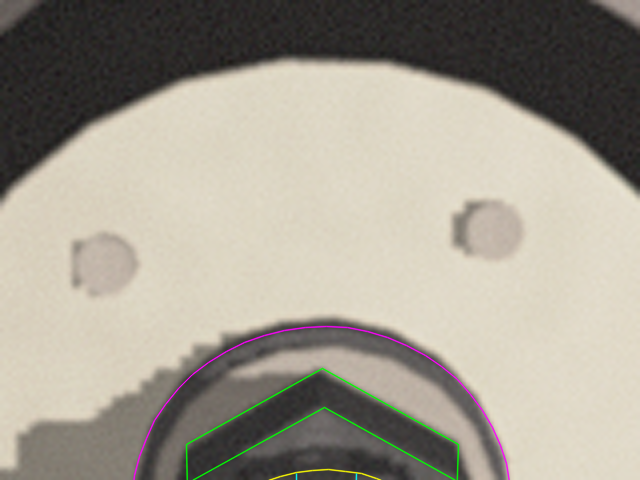

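Call:
{"op": "send_rows", "data": {
  "deltas": [
    {"dp":[0,0,0],"rotation":[0,0,0]},
    {"dp":[0,0,0],"rotation":[0,0,0]}
  ]
}}

```text
clock: 3.92
position: [0.5417, -0.0326, 0.1688]
ee_rot: [0.002, 0.016, 1.0, -0.0]
contact_force: [-0.0, -0.4, 0.6]
width: 0.0855
```

```bash
python3 - <<'E'
from h import *
s=monitor.get_state();print(s['clock'],s['position'],s['ee_rot'],s['moment'],s['contact_force'],s['qpos'])
im=eyes.get_image('wrist');np.save('w3.npy',im,allow_pickle=True)
print(linefit(im,.541,-.0284))
P=cloud(im);z=P[...,2];m=np.zeros_like(z,bool);m[60:340,185:375]=1
Q=P[m&(z>.105)&(z<.112)];print(cv2.minEnclosingCircle(Q[:,:2].astype(np.float32)*1000),np.median(Q[:,2]),Q.mean(0))
E
```

```text
3.9167 [ 0.54165952 -0.03255505  0.1688236 ] [ 2.33867233e-03  1.59226311e-02  9.99870424e-01 -3.68402730e-04] [-0.03333131 -0.01982241 -0.01290736] [-0.04990637 -0.43941752  0.62335886] [-1.88324556e-01  2.84404552e-01  1.70646412e+00  8.39717399e-05
  1.14598957e+00 -1.72730861e+00]
(np.float64(0.5462153853431021), np.float64(-0.03610377705187048), np.float64(-74.47102223867137), array([4.84948941, 6.73391428]))
((540.5130615234375, -28.277742385864258), 14.824820518493652) 0.10841191494988033 [ 0.53953108 -0.02826118  0.10826198]
```

Call:
{"op": "send_rows", "data": {
  "deltas": [
    {"dp":[0.008,0.025,-0.3],"rotation":[0,0,0]},
    {"dp":[0.008,0.025,-0.5],"rotation":[0,0,0]},
    {"dp":[0.008,0.025,-0.733],"rotation":[0,0,0]},
    {"dp":[0.008,0.025,-0.733],"rotation":[0,0,0]},
    {"dp":[0.008,0.025,-0.733],"rotation":[0,0,0]},
    {"dp":[0.008,0.025,-0.733],"rotation":[0,0,0]}
  ]
}}

```text
clock: 4.47
position: [0.5426, -0.0293, 0.0807]
ee_rot: [0.002, 0.016, 1.0, -0.0]
contact_force: [0.3, -0.6, 0.3]
width: 0.0853
```

```bash
python3 - <<'E'
from h import *
s=monitor.get_state();print(s['clock'],s['position'],s['ee_rot'],s['moment'],s['contact_force'],s['width'])
im=eyes.get_image('wrist');save(im,'w4')
E
```

```text
4.4667 [ 0.54263868 -0.02931651  0.0806519 ] [ 2.11482071e-03  1.55035388e-02  9.99877524e-01 -3.23933468e-04] [-0.00681461 -0.02955148  0.01068766] [ 0.27709437 -0.58584102  0.27796015] 0.08525318962001706
```

View pics/w4.png

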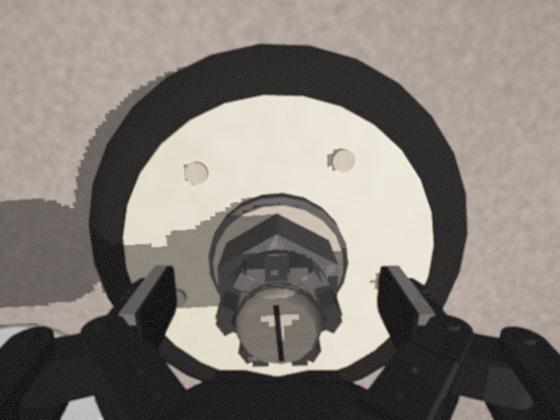

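Call:
{"op": "send_rows", "data": {
  "deltas": [
    {"dp":[-0.008,0,0],"rotation":[0,0,0]},
    {"dp":[-0.008,0,0],"rotation":[0,0,0]},
    {"dp":[-0.008,0,0],"rotation":[0,0,0]},
    {"dp":[-0.008,0,0],"rotation":[0,0,0]}
  ],
  "fingers": 1,
  "grip_force": 90
}}

```text
clock: 4.85
position: [0.5402, -0.0286, 0.0799]
ee_rot: [0.001, 0.016, 1.0, 0.0]
contact_force: [-0.8, 1.3, 3.6]
width: 0.0445
```

```bash
cat > st.py <<'E'
from h import *
s=monitor.get_state();q=s['ee_rot'];a=2*np.arctan2(q[2],q[1])-np.pi/2
print(s['clock'],s['position'].round(4),'psi',(np.degrees(a)).round(2),'M',s['moment'].round(3),'F',s['contact_force'].round(2),'w',round(s['width'],4),'q6',s['qpos'][5].round(3),'tilt',(q[[0,3]]*114.6).round(2))
E
python3 st.py; python3 - <<'E'
from h import *
im=eyes.get_image('wrist');save(im,'w5')
E
```

```text
4.85 [ 0.5402 -0.0286  0.0799] psi 88.21 M [ 0.279  0.115 -0.112] F [-0.78  1.33  3.61] w 0.0445 q6 -1.722 tilt [0.1  0.03]
```

View pics/w5.png

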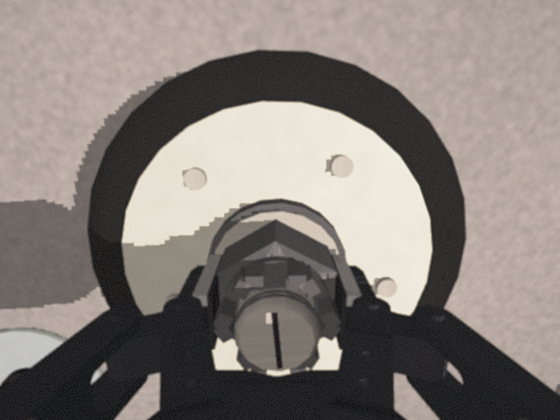

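Call:
{"op": "send_rows", "data": {
  "deltas": [
    {"dp":[0,0,0],"rotation":[0,0,-0.14]},
    {"dp":[0,0,0],"rotation":[0,0,-0.28]},
    {"dp":[0,0,0],"rotation":[0,0,-0.28]}
  ]
}}

```text
clock: 5.15
position: [0.5402, -0.0284, 0.0799]
ee_rot: [0.001, 0.087, 0.996, 0.0]
contact_force: [-1.9, 1.3, 7.5]
width: 0.0447
```

```bash
python3 st.py
```

```text
5.15 [ 0.5402 -0.0284  0.0799] psi 80.06 M [ 0.31   0.192 -0.054] F [-1.86  1.32  7.54] w 0.0447 q6 -1.58 tilt [0.1  0.05]
```

Call:
{"op": "send_rows", "data": {
  "deltas": [
    {"dp":[0,0,0],"rotation":[0,0,-0.14]},
    {"dp":[0,0,0],"rotation":[0,0,-0.28]},
    {"dp":[0,0,0],"rotation":[0,0,-0.28]}
  ]
}}

```text
clock: 5.4
position: [0.5403, -0.0282, 0.0798]
ee_rot: [0.001, 0.156, 0.988, 0.001]
contact_force: [-1.8, 2.5, 7.2]
width: 0.0445
```

```bash
python3 st.py
```

```text
5.4 [ 0.5403 -0.0282  0.0798] psi 72.03 M [ 0.397  0.197 -0.011] F [-1.85  2.54  7.24] w 0.0445 q6 -1.44 tilt [0.1  0.08]
```

Call:
{"op": "send_rows", "data": {
  "deltas": [
    {"dp":[0,0,0],"rotation":[0,0,-0.14]},
    {"dp":[0,0,0],"rotation":[0,0,-0.28]},
    {"dp":[0,0,0],"rotation":[0,0,-0.28]}
  ]
}}

```text
clock: 5.65
position: [0.5403, -0.0281, 0.0799]
ee_rot: [0.001, 0.224, 0.975, 0.001]
contact_force: [-1.0, 3.3, 7.7]
width: 0.0448
```

```bash
python3 st.py
```

```text
5.65 [ 0.5403 -0.0281  0.0799] psi 64.09 M [0.481 0.126 0.254] F [-1.05  3.33  7.75] w 0.0448 q6 -1.301 tilt [0.1  0.09]
```

Call:
{"op": "send_rows", "data": {
  "deltas": [
    {"dp":[0,0,0],"rotation":[0,0,-0.11]},
    {"dp":[0,0,0],"rotation":[0,0,-0.21]},
    {"dp":[0,0,0],"rotation":[0,0,-0.21]}
  ]
}}

```text
clock: 5.9
position: [0.5404, -0.028, 0.0799]
ee_rot: [0.001, 0.275, 0.962, 0.001]
contact_force: [-1.0, 3.5, 6.7]
width: 0.0449
```

```bash
python3 st.py
```

```text
5.9 [ 0.5404 -0.028   0.0799] psi 58.12 M [0.576 0.122 0.288] F [-1.    3.46  6.66] w 0.0449 q6 -1.197 tilt [0.1 0.1]
```

```bash
python3 - <<'E'
from h import *
s=monitor.get_state();print(s['effort'].round(3),s['qd'].round(4))
im=eyes.get_image('wrist');save(im,'w6')
E
```

```text
[ -2.126 -37.927 -17.498  -0.723  -0.517   0.617] [ 0.0007  0.0012  0.0001  0.0015  0.0012 -0.044 ]
```

View pics/w6.png

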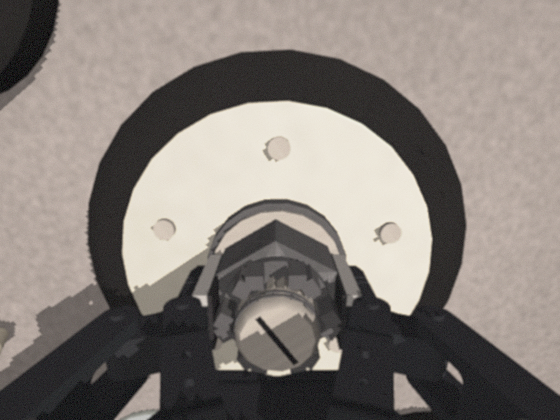

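Call:
{"op": "send_rows", "data": {
  "deltas": [
    {"dp":[0,0,0],"rotation":[0,0,-0.12]},
    {"dp":[0,0,0],"rotation":[0,0,-0.24]},
    {"dp":[0,0,0],"rotation":[0,0,-0.24]}
  ]
}}

```text
clock: 6.2
position: [0.5405, -0.0278, 0.0799]
ee_rot: [0.001, 0.332, 0.943, 0.001]
contact_force: [-0.4, 3.4, 7.5]
width: 0.045
```

```bash
echo "print(s['effort'].round(3))">>st.py; python3 st.py
```

```text
6.2 [ 0.5405 -0.0278  0.0799] psi 51.22 M [0.647 0.034 0.268] F [-0.43  3.37  7.51] w 0.045 q6 -1.076 tilt [0.11 0.12]
[ -2.317 -37.991 -17.452  -0.857  -0.472   0.643]
```

Call:
{"op": "send_rows", "data": {
  "deltas": [
    {"dp":[0,0,0],"rotation":[0,0,-0.1]}
  ]
}}

```text
clock: 6.28
position: [0.5405, -0.0278, 0.0799]
ee_rot: [0.001, 0.355, 0.935, 0.001]
contact_force: [-0.8, 5.2, 7.1]
width: 0.0447
```

```bash
python3 st.py
```

```text
6.2833 [ 0.5405 -0.0278  0.0799] psi 48.44 M [0.798 0.056 0.534] F [-0.84  5.17  7.06] w 0.0447 q6 -1.028 tilt [0.11 0.13]
[ -3.014 -38.052 -17.407  -0.863  -0.424  -0.143]
```

Call:
{"op": "send_rows", "data": {
  "deltas": [
    {"dp":[0,0,0],"rotation":[0,0,0]},
    {"dp":[0,0,0],"rotation":[0,0,0]}
  ]
}}

```text
clock: 6.45
position: [0.5406, -0.0278, 0.0799]
ee_rot: [0.001, 0.355, 0.935, 0.001]
contact_force: [-0.5, 4.6, 7.3]
width: 0.0445
```

```bash
python3 st.py
```

```text
6.45 [ 0.5406 -0.0278  0.0799] psi 48.44 M [0.646 0.081 0.365] F [-0.5   4.6   7.33] w 0.0445 q6 -1.028 tilt [0.11 0.14]
[ -2.428 -38.019 -17.428  -0.918  -0.451   0.31 ]
```

Call:
{"op": "send_rows", "data": {
  "deltas": [
    {"dp":[0,0,0],"rotation":[0,0,0]},
    {"dp":[0,0,0],"rotation":[0,0,0]},
    {"dp":[0,0,0],"rotation":[0,0,0]},
    {"dp":[0,0,0],"rotation":[0,0,0]},
    {"dp":[0,0,0],"rotation":[0,0,0]}
  ]
}}

```text
clock: 6.87
position: [0.5405, -0.0278, 0.0799]
ee_rot: [0.001, 0.355, 0.935, 0.001]
contact_force: [-0.4, 3.6, 6.7]
width: 0.0443
```

```bash
python3 st.py
```

```text
6.8667 [ 0.5405 -0.0278  0.0799] psi 48.44 M [0.634 0.047 0.345] F [-0.37  3.56  6.66] w 0.0443 q6 -1.028 tilt [0.1  0.14]
[ -2.489 -38.016 -17.429  -0.928  -0.451   0.303]
```

Call:
{"op": "send_rows", "data": {
  "deltas": [
    {"dp":[0,0,0],"rotation":[0,0,-0.13]},
    {"dp":[0,0,0],"rotation":[0,0,-0.26]}
  ]
}}

```text
clock: 7.03
position: [0.5407, -0.0277, 0.0799]
ee_rot: [0.001, 0.416, 0.909, 0.001]
contact_force: [-0.4, 4.4, 6.3]
width: 0.0444
```

```bash
python3 st.py
```

```text
7.0333 [ 0.5407 -0.0277  0.0799] psi 40.86 M [ 0.796 -0.021  0.583] F [-0.37  4.43  6.3 ] w 0.0444 q6 -0.896 tilt [0.11 0.15]
[ -3.264 -38.159 -17.329  -0.992  -0.348  -0.064]
```

Call:
{"op": "send_rows", "data": {
  "deltas": [
    {"dp":[0,0,0],"rotation":[0,0,-0.13]},
    {"dp":[0,0,0],"rotation":[0,0,-0.26]},
    {"dp":[0,0,0],"rotation":[0,0,-0.26]},
    {"dp":[0,0,0],"rotation":[0,0,-0.26]}
  ]
}}

```text
clock: 7.37
position: [0.5408, -0.0276, 0.0799]
ee_rot: [0.001, 0.473, 0.881, 0.002]
contact_force: [0.1, 4.9, 6.1]
width: 0.045
```

```bash
python3 st.py; python3 - <<'E'
from h import *
im=eyes.get_image('wrist');save(im,'w7');np.save('w7.npy',im,allow_pickle=True)
im=eyes.get_image('top');save(im,'t7');np.save('t7.npy',im,allow_pickle=True)
E
```

```text
7.3667 [ 0.5408 -0.0276  0.0799] psi 33.51 M [0.692 0.008 0.209] F [0.13 4.88 6.08] w 0.045 q6 -0.768 tilt [0.1  0.19]
[ -2.727 -38.221 -17.281  -1.183  -0.311   0.221]
```

View pics/w7.png

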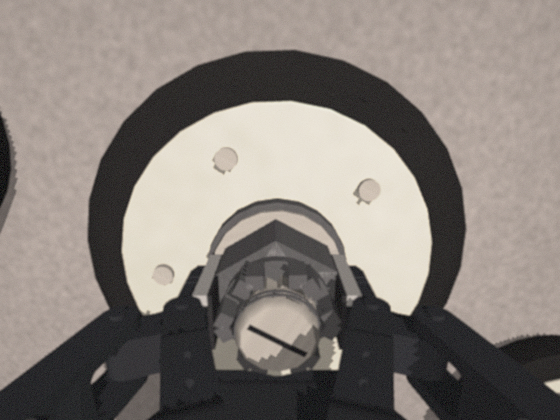

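Call:
{"op": "send_rows", "data": {
  "deltas": [
    {"dp":[0,0,0],"rotation":[0,0,0]},
    {"dp":[0,0,0],"rotation":[0,0,0]},
    {"dp":[0,0,0],"rotation":[0,0,0]},
    {"dp":[0,0,0],"rotation":[0,0,0]},
    {"dp":[0,0,0.25],"rotation":[0,0,0]},
    {"dp":[0,0,0.6],"rotation":[0,0,0]},
    {"dp":[0,0,0.9],"rotation":[0,0,0]},
    {"dp":[0,0,0.95],"rotation":[0,0,0]},
    {"dp":[0,0,0.95],"rotation":[0,0,0]},
    {"dp":[0,0,0.95],"rotation":[0,0,0]}
  ],
  "fingers": -1
}}

```text
clock: 8.3
position: [0.5393, -0.029, 0.192]
ee_rot: [-0.0, 0.473, 0.881, -0.0]
contact_force: [-0.5, -0.3, 0.0]
width: 0.0855
```

```bash
python3 st.py; python3 - <<'E'
from h import *
im=eyes.get_image('wrist');save(im,'w8');np.save('w8.npy',im,allow_pickle=True)
print(linefit(im,.541,-.0284))
im=eyes.get_image('top');save(im,'t8');np.save('t8.npy',im,allow_pickle=True)
E
```

```text
8.3 [ 0.5393 -0.029   0.192 ] psi 33.51 M [ 0.023 -0.014 -0.039] F [-0.53 -0.31  0.02] w 0.0855 q6 -0.767 tilt [-0.01 -0.01]
[ 1.3000e-02 -4.0836e+01 -2.4142e+01 -0.0000e+00 -7.6000e-02  0.0000e+00]
(np.float64(0.5408732294340481), np.float64(-0.0284593274512625), np.float64(3.1521231784785755), array([0.53639305, 6.15833029]))
```

View pics/w8.png

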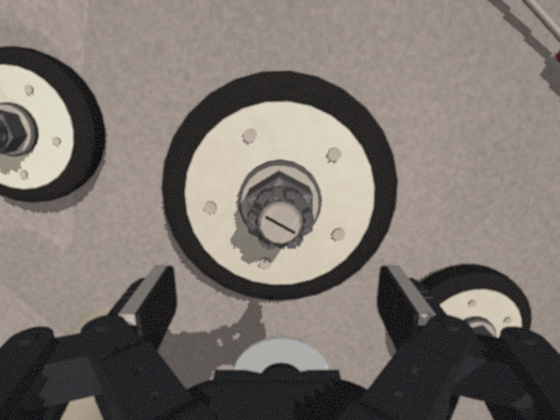

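```bash
python3 - <<'E'
from h import *
im=np.load('w8.npy',allow_pickle=True).item()
overlay(im,.5409,-.0284,3.2,-56.6,'o8',(230,150,330,250),7)
E
```

```text
(no output)
```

View pics/o8.png

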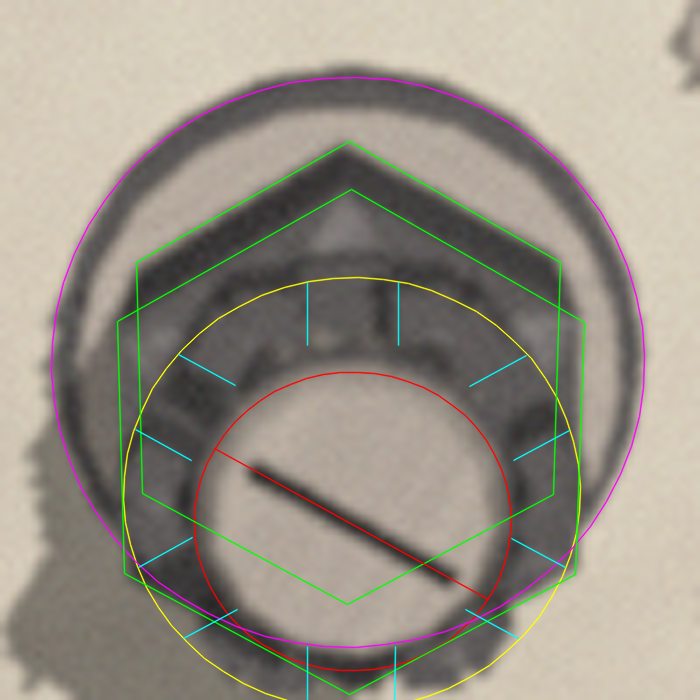

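Call:
{"op": "send_rows", "data": {
  "deltas": [
    {"dp":[-0.15,0.5,0.1],"rotation":[0,0,-0.86]},
    {"dp":[-0.15,0.5,0.1],"rotation":[0,0,-0.86]},
    {"dp":[-0.15,0.5,0.1],"rotation":[0,0,-0.86]},
    {"dp":[-0.15,0.5,0.1],"rotation":[0,0,-0.86]}
  ]
}}

```text
clock: 8.73
position: [0.5202, 0.0324, 0.2026]
ee_rot: [-0.002, 0.651, 0.759, -0.001]
contact_force: [-0.1, -0.6, 0.1]
width: 0.0852
```

Call:
{"op": "send_rows", "data": {
  "deltas": [
    {"dp":[-0.15,0.5,0],"rotation":[0,0,-0.86]},
    {"dp":[-0.15,0.5,0],"rotation":[0,0,-0.86]},
    {"dp":[-0.15,0.5,0],"rotation":[0,0,-0.86]},
    {"dp":[-0.15,0.5,0],"rotation":[0,0,-0.86]}
  ]
}}

```text
clock: 9.07
position: [0.5019, 0.0923, 0.2022]
ee_rot: [-0.001, 0.798, 0.602, -0.002]
contact_force: [0.1, 0.3, 0.6]
width: 0.0858
```

Call:
{"op": "send_rows", "data": {
  "deltas": [
    {"dp":[-0.15,0.5,0],"rotation":[0,0,-0.86]},
    {"dp":[-0.15,0.5,0],"rotation":[0,0,-0.86]},
    {"dp":[-0.15,0.5,0],"rotation":[0,0,-0.86]},
    {"dp":[-0.15,0.5,0],"rotation":[0,0,-0.86]}
  ]
}}

```text
clock: 9.4
position: [0.484, 0.1522, 0.2022]
ee_rot: [-0.001, 0.908, 0.418, -0.002]
contact_force: [0.1, -0.1, -1.0]
width: 0.0852
```

Call:
{"op": "send_rows", "data": {
  "deltas": [
    {"dp":[-0.15,0.5,0],"rotation":[0,0,-0.86]},
    {"dp":[-0.15,0.5,0],"rotation":[0,0,-0.86]},
    {"dp":[-0.15,0.5,0],"rotation":[0,0,-0.86]},
    {"dp":[-0.15,0.5,0],"rotation":[0,0,-0.86]}
  ]
}}

```text
clock: 9.73
position: [0.4661, 0.212, 0.2021]
ee_rot: [0.0, 0.977, 0.215, -0.002]
contact_force: [0.0, -0.8, -0.8]
width: 0.0854
```

Call:
{"op": "send_rows", "data": {
  "deltas": [
    {"dp":[-0.15,0.48,0],"rotation":[0,0,-0.83]},
    {"dp":[-0.15,0.48,0],"rotation":[0,0,-0.83]},
    {"dp":[-0.15,0.48,0],"rotation":[0,0,-0.83]},
    {"dp":[-0.15,0.48,0],"rotation":[0,0,-0.83]},
    {"dp":[-0.15,0.48,0],"rotation":[0,0,-0.83]},
    {"dp":[-0.15,0.48,0],"rotation":[0,0,-0.83]},
    {"dp":[-0.15,0.48,0],"rotation":[0,0,-0.83]}
  ]
}}

```text
clock: 10.32
position: [0.4493, 0.2683, 0.2033]
ee_rot: [0.0, 1.0, 0.011, -0.001]
contact_force: [-0.4, 0.7, -0.6]
width: 0.0855
```

```bash
python3 st.py; python3 - <<'E'
from h import *
im=eyes.get_image('wrist');save(im,'w9');np.save('w9.npy',im,allow_pickle=True)
im=eyes.get_image('top');save(im,'t9');np.save('t9.npy',im,allow_pickle=True)
E
```

```text
10.3167 [0.4493 0.2683 0.2033] psi -88.75 M [-0.084  0.033  0.015] F [-0.41  0.66 -0.64] w 0.0855 q6 1.955 tilt [ 0.06 -0.12]
[ 1.6600e-01 -3.7367e+01 -2.3037e+01  1.0000e-02  1.6000e-02 -4.0000e-03]
```

View pics/w9.png

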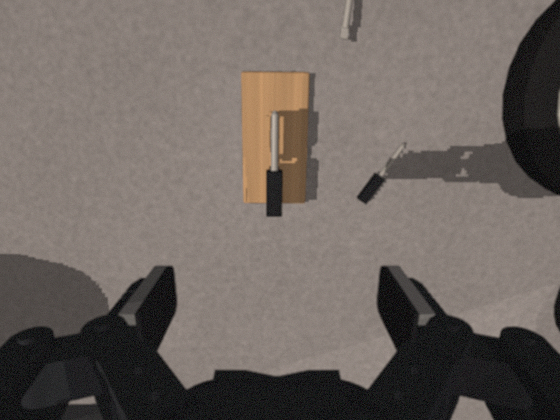

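```bash
python3 - <<'E'
from h import *
im=np.load('w9.npy',allow_pickle=True).item()
P=cloud(im);z=P[...,2];g=cv2.cvtColor(im['color'],cv2.COLOR_RGB2GRAY)
m=np.zeros_like(z,bool);m[100:225,255:300]=1
# grip: dark & high
G=m&(g<60)&(z>.03);Q=P[G];print('grip',len(Q),cv2.minAreaRect(Q[:,:2].astype(np.float32)*1000),np.median(Q[:,2]))
S=m&(z>.037)&(g>=90);Q=P[S];print('shank',len(Q),cv2.minAreaRect(Q[:,:2].astype(np.float32)*1000),np.median(Q[:,2]),Q[:,:2].min(0),Q[:,:2].max(0))
Q=P[m&(z>.03)];print('all',cv2.minAreaRect(Q[:,:2].astype(np.float32)*1000))
vx=cv2.fitLine(P[S][:,:2].astype(np.float32),cv2.DIST_HUBER,0,.001,.001).ravel();print(vx,np.degrees(np.arctan2(vx[1],vx[0])))
u0,v0,u1,v1=235,60,320,225
a=cv2.resize(im['color'][v0:v1,u0:u1],None,fx=3.6,fy=3.6,interpolation=cv2.INTER_CUBIC)
cv2.imwrite('pics/c9.png',a[:,:,::-1])
E
```

```text
grip 680 ((448.4236755371094, 270.2312316894531), (38.839717864990234, 12.613179206848145), 0.7827839851379395) 0.0463493900944143
shank 808 ((472.3089599609375, 271.0301513671875), (87.86575317382812, 13.808395385742188), 0.6081763505935669) 0.04182249178780958 [0.42830929 0.26422558] [0.51625123 0.27834711]
all ((472.2033386230469, 271.0248107910156), (88.07691955566406, 13.808632850646973), 0.6155818700790405)
[ 0.9998958  -0.01443433  0.49295536  0.27167487] -0.82705504
```

View pics/c9.png

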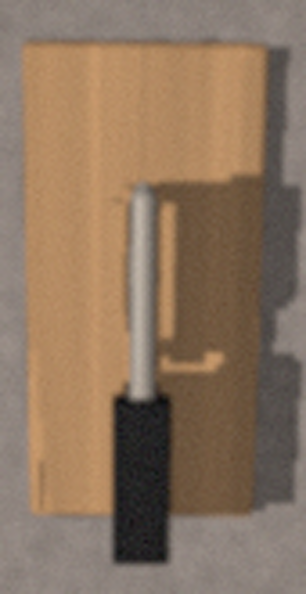

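Call:
{"op": "send_rows", "data": {
  "deltas": [
    {"dp":[-0.009,0.018,-0.3],"rotation":[0,0,0]},
    {"dp":[-0.009,0.018,-0.6],"rotation":[0,0,0]},
    {"dp":[-0.009,0.018,-0.8],"rotation":[0,0,0]},
    {"dp":[-0.009,0.018,-0.8],"rotation":[0,0,0]},
    {"dp":[-0.009,0.018,-0.8],"rotation":[0,0,0]},
    {"dp":[-0.009,0.018,-0.8],"rotation":[0,0,0]}
  ]
}}

```text
clock: 10.92
position: [0.4499, 0.2712, 0.1097]
ee_rot: [-0.0, 1.0, 0.01, 0.001]
contact_force: [0.4, 0.4, 0.2]
width: 0.0851
```

```bash
python3 st.py; python3 - <<'E'
from h import *
im=eyes.get_image('wrist');save(im,'w10');np.save('w10.npy',im,allow_pickle=True)
P=cloud(im);z=P[...,2];g=cv2.cvtColor(im['color'],cv2.COLOR_RGB2GRAY)
m=(z>.03)&(z<.06)&(abs(P[...,0]-.47)<.06)&(abs(P[...,1]-.27)<.015)
Q=P[m];print('all',len(Q),cv2.minAreaRect(Q[:,:2].astype(np.float32)*1000),np.median(Q[:,2]))
E
```

```text
10.9167 [0.4499 0.2712 0.1097] psi -88.81 M [ 0.037 -0.003  0.029] F [0.42 0.37 0.22] w 0.0851 q6 1.96 tilt [-0.05  0.14]
[ 1.0000e-03 -3.8365e+01 -1.8864e+01 -1.0000e-03  8.5000e-02 -2.0000e-03]
all 3424 ((471.7334899902344, 271.0923767089844), (88.31431579589844, 13.960762023925781), 0.5384930372238159) 0.04361780953261424
```

View pics/w10.png

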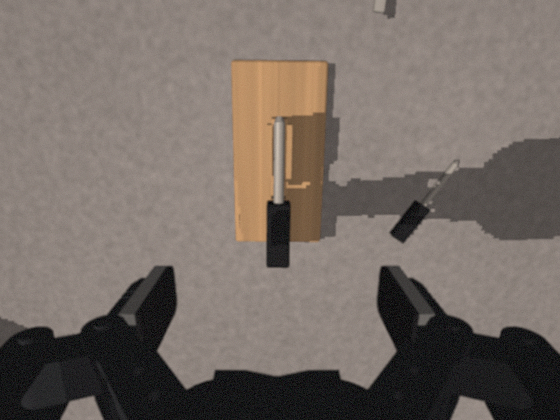

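Call:
{"op": "send_rows", "data": {
  "deltas": [
    {"dp":[-0.02,0,-0.2],"rotation":[0,0,0]},
    {"dp":[-0.02,0,-0.4],"rotation":[0,0,0]},
    {"dp":[-0.02,0,-0.5],"rotation":[0,0,0]},
    {"dp":[-0.02,0,-0.575],"rotation":[0,0,0]},
    {"dp":[-0.02,0,-0.575],"rotation":[0,0,0]},
    {"dp":[-0.02,0,-0.575],"rotation":[0,0,0]}
  ]
}}

```text
clock: 11.47
position: [0.4472, 0.2713, 0.0404]
ee_rot: [-0.0, 1.0, 0.01, 0.001]
contact_force: [-0.6, 0.6, 0.5]
width: 0.0852
```

```bash
python3 st.py; python3 - <<'E'
from h import *
im=eyes.get_image('wrist');save(im,'w11');np.save('w11.npy',im,allow_pickle=True)
E
```

```text
11.4667 [0.4472 0.2713 0.0404] psi -88.8 M [ 0.019 -0.031  0.074] F [-0.62  0.63  0.48] w 0.0852 q6 1.962 tilt [-0.04  0.11]
[-1.1000e-02 -4.0537e+01 -1.6126e+01 -1.0000e-03  1.8000e-02 -0.0000e+00]
```

View pics/w11.png

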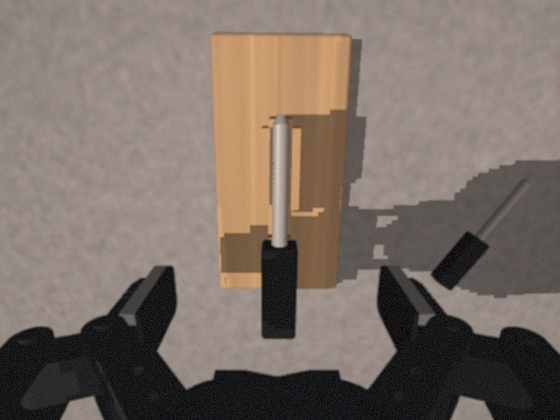

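Call:
{"op": "send_rows", "data": {
  "deltas": [
    {"dp":[0,0,0],"rotation":[0,0,0]},
    {"dp":[0,0,0],"rotation":[0,0,0]},
    {"dp":[0,0,0],"rotation":[0,0,0]},
    {"dp":[0,0,0],"rotation":[0,0,0]},
    {"dp":[0,0,0],"rotation":[0,0,0]},
    {"dp":[0,0,0],"rotation":[0,0,0]}
  ],
  "fingers": 1,
  "grip_force": 25
}}

```text
clock: 12.02
position: [0.4463, 0.2709, 0.0395]
ee_rot: [0.0, 1.0, 0.01, 0.0]
contact_force: [-2.1, 0.1, 7.1]
width: 0.0132
```

```bash
python3 st.py
```

```text
12.0167 [0.4463 0.2709 0.0395] psi -88.81 M [-0.043  0.312  0.068] F [-2.14  0.09  7.13] w 0.0132 q6 1.962 tilt [0.   0.01]
[ 1.9400e-01 -4.0132e+01 -1.6086e+01 -2.0000e-02 -2.5000e-01  6.0000e-03]
```

Call:
{"op": "send_rows", "data": {
  "deltas": [
    {"dp":[0,0,0.1],"rotation":[0,0,0]},
    {"dp":[0,0,0.3],"rotation":[0,0,0]},
    {"dp":[0,0,0.6],"rotation":[0,0,0]},
    {"dp":[0,0,0.9],"rotation":[0,0,0]},
    {"dp":[0,0,1],"rotation":[0,0,0]},
    {"dp":[0,0,1],"rotation":[0,0,0]},
    {"dp":[0,0,1],"rotation":[0,0,0]},
    {"dp":[0,0,1],"rotation":[0,0,0]}
  ]
}}

```text
clock: 12.68
position: [0.445, 0.2703, 0.1579]
ee_rot: [0.001, 1.0, 0.01, -0.001]
contact_force: [0.1, -0.2, -0.3]
width: 0.0135
```

```bash
python3 st.py; python3 - <<'E'
from h import *
im=eyes.get_image('wrist');save(im,'w12');np.save('w12.npy',im,allow_pickle=True)
E
```

```text
12.6833 [0.445  0.2703 0.1579] psi -88.81 M [-0.047 -0.019 -0.024] F [ 0.11 -0.22 -0.3 ] w 0.0135 q6 1.962 tilt [ 0.08 -0.17]
[ 1.4000e-02 -3.9463e+01 -2.2491e+01 -2.0000e-03 -5.2000e-02 -0.0000e+00]
```

View pics/w12.png

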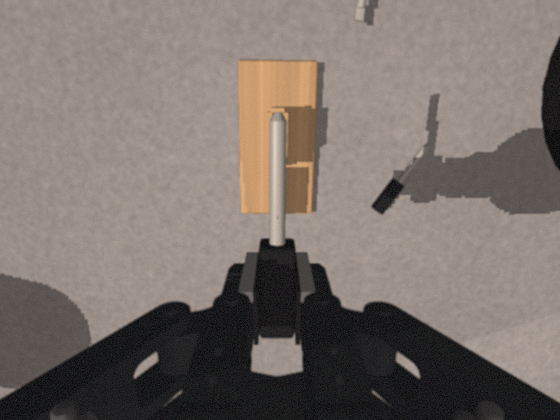

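```bash
cat >> h.py <<'E'
def shank(im,z0,c,box=(90,250,255,305)):
    # fit the shank's top line from depth; c approx grip xy; returns line pts
    P=cloud(im);z=P[...,2];g=cv2.cvtColor(im['color'],cv2.COLOR_RGB2GRAY)
    v0,v1,u0,u1=box
    m=np.zeros_like(z,bool);m[v0:v1,u0:u1]=1
    m&=(z>z0-.012)&(z<z0+.012)
    return P[m],g[m]
E
python3 - <<'E'
from h import *
im=np.load('w12.npy',allow_pickle=True).item();s=monitor.get_state();T=s['position']
Q,g=shank(im,T[2],None)
S=Q[g>70];S=S[S[:,0]>S[:,0].max()-.045]
print(len(S),S.min(0)-T,S.max(0)-T)
A=np.c_[S[:,0]-T[0],np.ones(len(S))]
# centre line in y; top envelope in z by bins
for lo in np.arange(S[:,0].min(),S[:,0].max(),.006):
    b=S[(S[:,0]>=lo)&(S[:,0]<lo+.006)]-T
    print((lo-T[0]).round(4),b[:,1].min().round(4),b[:,1].max().round(4),b[:,1].mean().round(4),'ztop',np.percentile(b[:,2],90).round(4),np.median(b[:,2]).round(4))
E
```

```text
2049 [ 0.02472098 -0.00200078 -0.00032163] [0.06970566 0.00445833 0.00578675]
0.0247 -0.0018 0.0039 0.0011 ztop 0.0045 0.0036
0.0307 -0.002 0.004 0.0011 ztop 0.0044 0.0036
0.0367 -0.0019 0.0041 0.0011 ztop 0.0047 0.0035
0.0427 -0.0017 0.0042 0.0013 ztop 0.0044 0.0035
0.0487 -0.0016 0.0043 0.0014 ztop 0.0045 0.0034
0.0547 -0.0014 0.0044 0.0015 ztop 0.0045 0.0035
0.0607 -0.0016 0.0045 0.0015 ztop 0.0046 0.0035
0.0667 -0.001 0.0041 0.0015 ztop 0.0041 0.0028
```

Call:
{"op": "send_rows", "data": {
  "deltas": [
    {"dp":[-0.028,-0.28,0],"rotation":[0,0,0.025]},
    {"dp":[-0.028,-0.56,0],"rotation":[0,0,0.025]},
    {"dp":[-0.028,-0.848,0],"rotation":[0,0,0.025]},
    {"dp":[-0.028,-0.848,0],"rotation":[0,0,0.025]}
  ]
}}

```text
clock: 13.07
position: [0.4409, 0.1642, 0.1573]
ee_rot: [0.002, 1.0, 0.015, -0.003]
contact_force: [-0.5, 0.3, -0.7]
width: 0.0135
```

Call:
{"op": "send_rows", "data": {
  "deltas": [
    {"dp":[-0.028,-0.28,0],"rotation":[0,0,0.025]},
    {"dp":[-0.028,-0.56,0],"rotation":[0,0,0.025]},
    {"dp":[-0.028,-0.848,0],"rotation":[0,0,0.025]},
    {"dp":[-0.028,-0.848,0],"rotation":[0,0,0.025]}
  ]
}}

```text
clock: 13.4
position: [0.4387, 0.063, 0.1579]
ee_rot: [0.002, 1.0, 0.021, -0.002]
contact_force: [0.5, 0.1, -0.8]
width: 0.0134
```

Call:
{"op": "send_rows", "data": {
  "deltas": [
    {"dp":[-0.028,-0.28,0],"rotation":[0,0,0.025]},
    {"dp":[-0.028,-0.56,0],"rotation":[0,0,0.025]},
    {"dp":[-0.028,-0.848,0],"rotation":[0,0,0.025]},
    {"dp":[-0.028,-0.848,0],"rotation":[0,0,0.025]},
    {"dp":[-0.028,-0.848,0],"rotation":[0,0,0.025]},
    {"dp":[-0.028,-0.848,0],"rotation":[0,0,0.025]},
    {"dp":[-0.028,-0.848,0],"rotation":[0,0,0.025]},
    {"dp":[-0.028,-0.848,0],"rotation":[0,0,0.025]},
    {"dp":[-0.028,-0.848,0],"rotation":[0,0,0.025]}
  ]
}}

```text
clock: 14.15
position: [0.436, -0.0333, 0.1592]
ee_rot: [-0.0, 1.0, 0.03, -0.0]
contact_force: [0.3, 0.3, 0.3]
width: 0.0135
```

```bash
python3 st.py; python3 - <<'E'
from h import *
im=eyes.get_image('wrist');save(im,'w13');np.save('w13.npy',im,allow_pickle=True)
T=monitor.get_state()['position']
Q,g=shank(im,T[2],None)
S=Q[g>70];S=S[S[:,0]>S[:,0].max()-.045]-T
print(S.max(0));print(np.polyfit(S[:,0],S[:,1],1),np.polyfit(S[:,0],S[:,2],1))
print(linefit(im,.541,-.0284))
P=cloud(im);z=P[...,2];m=(abs(P[...,0]-.541)<.03)&(abs(P[...,1]+.0285)<.03)&(z>.105)&(z<.112)
print(cv2.minEnclosingCircle(P[m][:,:2].astype(np.float32)*1000),np.median(z[m]))
E
```

```text
14.15 [ 0.436  -0.0333  0.1592] psi -86.55 M [-0.013  0.028 -0.013] F [0.26 0.3  0.31] w 0.0135 q6 1.275 tilt [-0.02 -0.02]
[-9.7000e-02 -3.0143e+01 -2.1092e+01 -1.0000e-03 -3.0000e-03  3.0000e-03]
[0.06944717 0.00722182 0.00535966]
[0.05725864 0.00053265] [-0.00824759  0.0034236 ]
(np.float64(0.5408787004251231), np.float64(-0.028230983871420225), np.float64(3.0319575159504097), array([0.50095611, 6.28599481]))
((540.6431884765625, -28.273122787475586), 14.938004493713379) 0.108333352101174
```

View pics/w13.png

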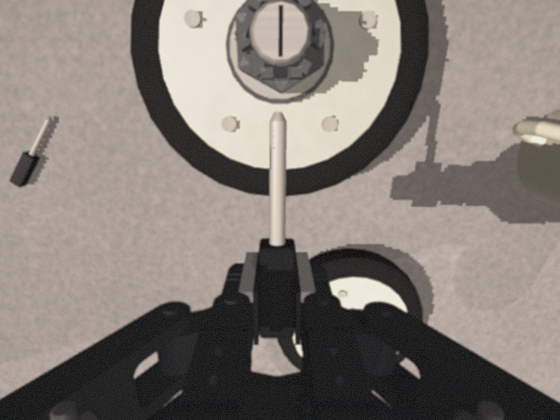

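Call:
{"op": "send_rows", "data": {
  "deltas": [
    {"dp":[-0.009,-0.012,-0.2],"rotation":[0,0,0]},
    {"dp":[-0.009,-0.012,-0.4],"rotation":[0,0,0]},
    {"dp":[-0.009,-0.012,-0.546],"rotation":[0,0,0]},
    {"dp":[-0.009,-0.012,-0.546],"rotation":[0,0,0]},
    {"dp":[-0.009,-0.012,-0.546],"rotation":[0,0,0]},
    {"dp":[-0.009,-0.012,-0.546],"rotation":[0,0,0]},
    {"dp":[-0.009,-0.012,-0.546],"rotation":[0,0,0]},
    {"dp":[-0.009,-0.012,-0.546],"rotation":[0,0,0]}
  ]
}}

```text
clock: 14.87
position: [0.436, -0.036, 0.095]
ee_rot: [0.0, 1.0, 0.029, 0.001]
contact_force: [-0.3, 0.2, -0.3]
width: 0.0135
```

```bash
cat > ins.py <<'E'
import sys
from h import *
n=sys.argv[1]
im=eyes.get_image('wrist');save(im,n);np.save(n+'.npy',im,allow_pickle=True)
T=monitor.get_state()['position']
Q,g=shank(im,T[2],None)
S=Q[g>70];S=S[S[:,0]<T[0]+.0705]-T
print('pin rel',S.max(0));print(np.polyfit(S[:,0],S[:,1],1),np.polyfit(S[:,0],S[:,2],1), 'med z',np.median(S[:,2]))
P=cloud(im);z=P[...,2];m=(abs(P[...,0]-.541)<.03)&(abs(P[...,1]+.0285)<.03)&(z>.105)&(z<.112)
print(cv2.minEnclosingCircle(P[m][:,:2].astype(np.float32)*1000),np.median(z[m]))
print(linefit(im,.541,-.0284)[:3])
E
python3 st.py; python3 ins.py w14
```

```text
14.8667 [ 0.436 -0.036  0.095] psi -86.65 M [ 0.006 -0.006  0.057] F [-0.3   0.24 -0.33] w 0.0135 q6 1.271 tilt [0.04 0.15]
[ 2.7000e-02 -3.1854e+01 -1.8022e+01  3.0000e-03 -1.4000e-02  0.0000e+00]
pin rel [0.06969272 0.00848266 0.00638558]
[0.05201974 0.00056202] [0.00687849 0.00303734] med z 0.0035522500470959034
((537.7543334960938, -28.528648376464844), 14.258946418762207) 0.10819006638125461h.py:59: RuntimeWarning: invalid value encountered in scalar divide
  W=w.sum();mx,my=(w*X).sum()/W,(w*Y).sum()/W
Traceback (most recent call last):
  File "ins.py", line 11, in <module>
    print(linefit(im,.541,-.0284)[:3])
          ~~~~~~~^^^^^^^^^^^^^^^^
  File "h.py", line 60, in linefit
    C=np.cov(np.c_[X.ravel(),Y.ravel()].T,aweights=w.ravel())
ZeroDivisionError: Weights sum to zero, can't be normalized
```

View pics/w14.png

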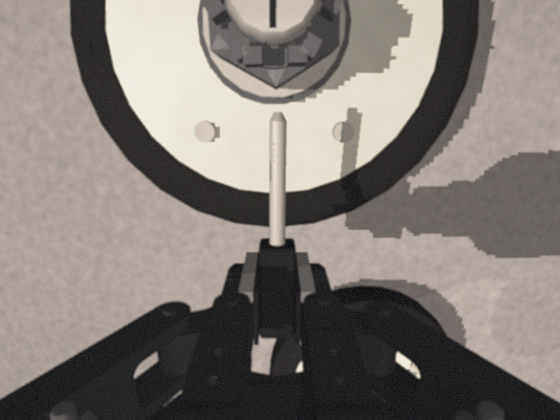

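Call:
{"op": "send_rows", "data": {
  "deltas": [
    {"dp":[0,0,0],"rotation":[0,0,0]},
    {"dp":[0,0,0],"rotation":[0,0,0]},
    {"dp":[0,0,0],"rotation":[0,0,0]},
    {"dp":[0,0,0],"rotation":[0,0,0]},
    {"dp":[0,0,0],"rotation":[0,0,0]},
    {"dp":[0,0,0],"rotation":[0,0,0]},
    {"dp":[0,0,0],"rotation":[0,0,0]},
    {"dp":[0,0,0],"rotation":[0,0,0]}
  ]
}}

```text
clock: 15.58
position: [0.435, -0.0359, 0.0938]
ee_rot: [0.0, 1.0, 0.029, -0.0]
contact_force: [0.0, 0.2, -0.8]
width: 0.0137
```

```bash
sed -i '/linefit/d' ins.py; python3 st.py; python3 ins.py w15; python3 st.py;python3 ins.py w15
```

```text
15.5833 [ 0.435  -0.0359  0.0938] psi -86.66 M [-0.028 -0.016  0.028] F [ 0.05  0.23 -0.84] w 0.0137 q6 1.271 tilt [ 0.   -0.01]
[-1.0000e-03 -3.2083e+01 -1.7999e+01  1.0000e-03 -6.0000e-03  0.0000e+00]
pin rel [0.06949257 0.00844336 0.00581699]
[0.05219539 0.00051647] [0.00415465 0.00285283] med z 0.0032138162275738152
((536.0546875, -28.49675750732422), 13.747397422790527) 0.10819136950889308
15.6333 [ 0.4351 -0.0358  0.0938] psi -86.66 M [ 0.01  -0.028  0.033] F [-0.6   0.25 -0.49] w 0.0135 q6 1.271 tilt [ 0. -0.]
[-2.0000e-03 -3.2078e+01 -1.7998e+01  1.0000e-03 -6.0000e-03  0.0000e+00]
pin rel [0.0694521  0.00849446 0.00574344]
[0.05202836 0.00054309] [0.00287903 0.00290193] med z 0.00324809757303314
((535.71240234375, -28.4915828704834), 13.787109375) 0.1082027195632189
```

```bash
python3 - <<'E'
from h import *
im=np.load('w15.npy',allow_pickle=True).item();u0,v0,u1,v1=200,0,340,130;f=5
a=cv2.resize(im['color'][v0:v1,u0:u1],None,fx=f,fy=f,interpolation=cv2.INTER_CUBIC)[:,:,::-1].copy()
def ln(P,c):
    q=(proj(im,P)-[u0,v0]+.5)*f-.5;cv2.polylines(a,[np.round(q).astype(np.int32)],False,c,1,cv2.LINE_AA)
T=np.array([.4351,-.0358])
for s in (-.003,.003): ln([[T[0]+d,T[1]+.0005+.052*d+s,.0944] for d in (.03,.09)],(0,0,255))
c=np.array([.5408,-.0284]);d=np.array([.9985,.054]);n=np.array([-.054,.9985])
for z,r0,r1,col in ((.108,-.0145,.0145,(255,0,0)),(.101,-.0215,-.0145,(0,255,0)),(.090,-.0215,-.0145,(0,255,255))):
    for s in ((0,) if z==.108 else (-.0042,.0042)):
        ln([[*(c+d*r+n*s),z] for r in (r0,r1)],col)
cv2.imwrite('pics/o15.png',a)
E
```

```text
(no output)
```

View pics/o15.png

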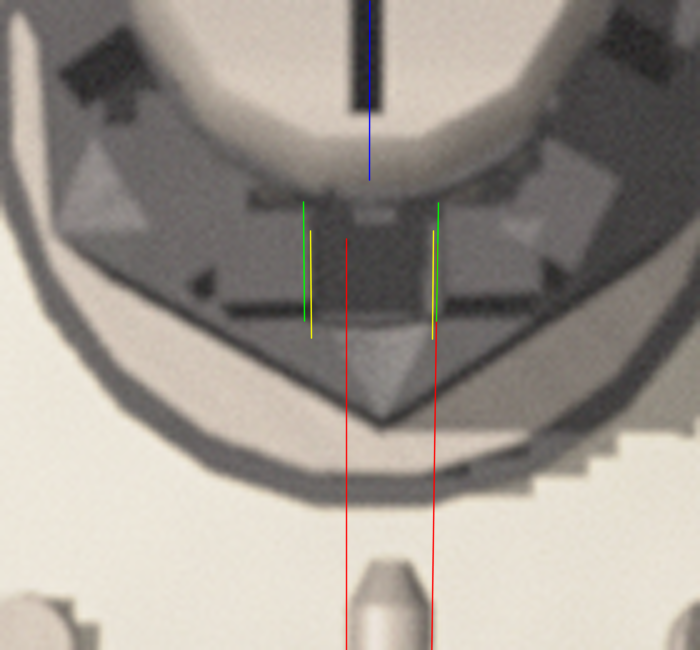

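Call:
{"op": "send_rows", "data": {
  "deltas": [
    {"dp":[0,0.011,-0.003],"rotation":[0,0,0]},
    {"dp":[0.03,0.0125,-0.003],"rotation":[0,0,0]},
    {"dp":[0.06,0.014,-0.003],"rotation":[0,0,0]},
    {"dp":[0.09,0.0155,-0.003],"rotation":[0,0,0]},
    {"dp":[0.11,0.0168,-0.003],"rotation":[0,0,0]},
    {"dp":[0.11,0.0168,-0.003],"rotation":[0,0,0]},
    {"dp":[0.11,0.0168,-0.003],"rotation":[0,0,0]},
    {"dp":[0.11,0.0168,-0.003],"rotation":[0,0,0]},
    {"dp":[0.11,0.0168,-0.003],"rotation":[0,0,0]}
  ]
}}

```text
clock: 16.43
position: [0.448, -0.0338, 0.0934]
ee_rot: [0.0, 1.0, 0.029, -0.0]
contact_force: [-0.3, -0.5, 0.0]
width: 0.0136
```

```bash
python3 st.py; python3 ins.py w16;  python3 - <<'E'
from h import *
im=np.load('w16.npy',allow_pickle=True).item();u0,v0,u1,v1=200,0,340,130;f=5
a=cv2.resize(im['color'][v0:v1,u0:u1],None,fx=f,fy=f,interpolation=cv2.INTER_CUBIC)[:,:,::-1].copy()
cv2.imwrite('pics/o16.png',a)
E
```

```text
16.4333 [ 0.448  -0.0338  0.0934] psi -86.66 M [ 0.007  0.043 -0.003] F [-0.34 -0.48  0.03] w 0.0136 q6 1.282 tilt [ 0.   -0.02]
[ 8.0000e-03 -3.3222e+01 -1.8192e+01  2.0000e-03 -1.1000e-02 -0.0000e+00]
pin rel [0.07046547 0.01139736 0.00576623]
[0.05398637 0.00048019] [-0.07427205  0.00599577] med z 0.0031784004538108618
((540.3955688476562, -28.185787200927734), 14.748112678527832) 0.10837855765129581
```

View pics/o16.png

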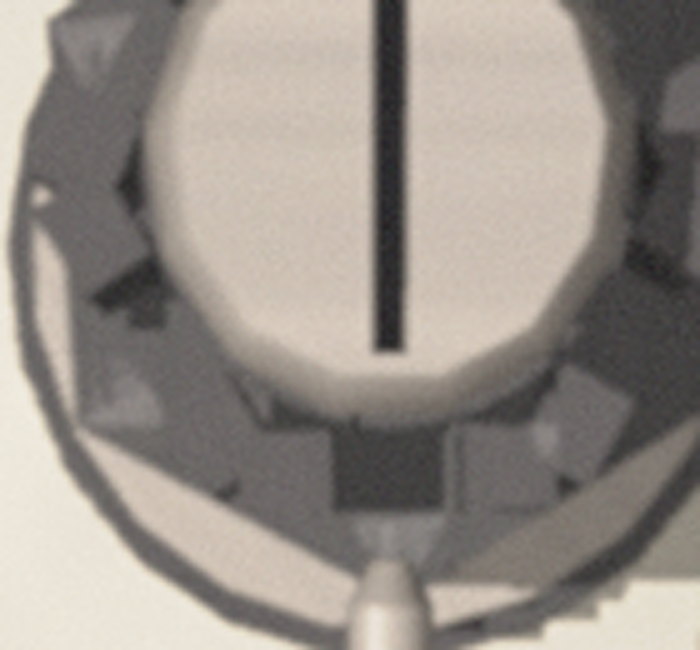

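Call:
{"op": "send_rows", "data": {
  "deltas": [
    {"dp":[0.03,0.0016,0],"rotation":[0,0,0]},
    {"dp":[0.06,0.0032,0],"rotation":[0,0,0]},
    {"dp":[0.08,0.0043,0],"rotation":[0,0,0]},
    {"dp":[0.1,0.0054,0],"rotation":[0,0,0]},
    {"dp":[0.1,0.0054,0],"rotation":[0,0,0]},
    {"dp":[0.1,0.0054,0],"rotation":[0,0,0]}
  ]
}}

```text
clock: 16.98
position: [0.4604, -0.0332, 0.0935]
ee_rot: [0.0, 1.0, 0.029, -0.0]
contact_force: [0.7, 0.2, -1.1]
width: 0.0135
```

```bash
python3 st.py; python3 ins.py w17;  python3 - <<'E'
from h import *
im=np.load('w17.npy',allow_pickle=True).item();u0,v0,u1,v1=200,20,340,140;f=5
a=cv2.resize(im['color'][v0:v1,u0:u1],None,fx=f,fy=f,interpolation=cv2.INTER_CUBIC)[:,:,::-1].copy()
cv2.imwrite('pics/o17.png',a)
E
```

```text
16.9833 [ 0.4604 -0.0332  0.0935] psi -86.65 M [-0.024  0.048  0.034] F [ 0.71  0.23 -1.09] w 0.0135 q6 1.29 tilt [ 0.01 -0.01]
[-0.000e+00 -3.435e+01 -1.850e+01  5.000e-03 -4.800e-02  2.000e-03]
pin rel [0.0694514  0.01193674 0.01188394]
[0.03227124 0.00124309] [0.0520271  0.00107768] med z 0.0034907778203856904
((540.55419921875, -28.213085174560547), 14.832819938659668) 0.1083632071983572
```

View pics/o17.png

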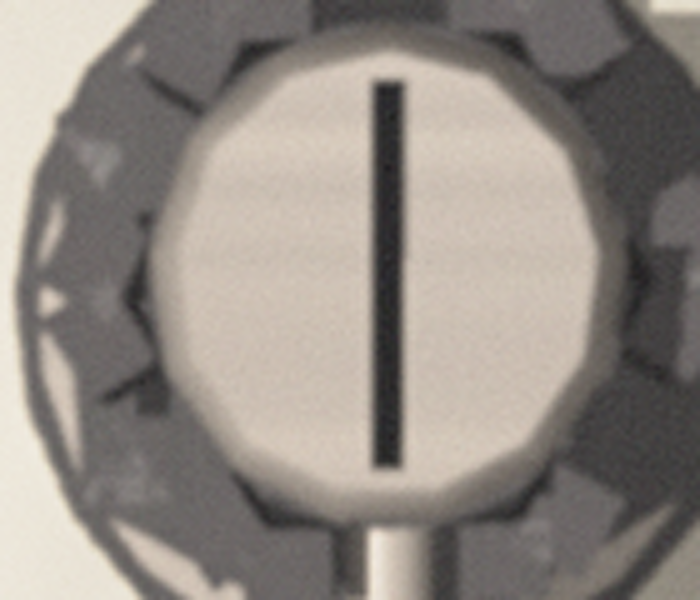

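Call:
{"op": "send_rows", "data": {
  "deltas": [
    {"dp":[0.03,0.0016,0],"rotation":[0,0,0]},
    {"dp":[0.06,0.0032,0],"rotation":[0,0,0]},
    {"dp":[0.09,0.0049,0],"rotation":[0,0,0]},
    {"dp":[0.125,0.0067,0],"rotation":[0,0,0]},
    {"dp":[0.125,0.0067,0],"rotation":[0,0,0]}
  ]
}}

```text
clock: 17.45
position: [0.4767, -0.0325, 0.0936]
ee_rot: [0.0, 1.0, 0.029, 0.001]
contact_force: [0.1, 0.2, -0.9]
width: 0.0135
```

```bash
python3 st.py
```

```text
17.45 [ 0.4767 -0.0325  0.0936] psi -86.65 M [0.069 0.012 0.02 ] F [ 0.1   0.2  -0.88] w 0.0135 q6 1.299 tilt [0.02 0.09]
[ 6.1000e-02 -3.5744e+01 -1.8169e+01  1.1000e-02  8.2000e-02  1.6000e-02]
```

Call:
{"op": "send_rows", "data": {
  "deltas": [
    {"dp":[0.03,0.0016,0],"rotation":[0,0,0]},
    {"dp":[0.06,0.0032,0],"rotation":[0,0,0]},
    {"dp":[0.09,0.0049,0],"rotation":[0,0,0]},
    {"dp":[0.12,0.0065,0],"rotation":[0,0,0]},
    {"dp":[0.145,0.0078,0],"rotation":[0,0,0]},
    {"dp":[0.16,0.0086,0],"rotation":[0,0,0]},
    {"dp":[0.16,0.0086,0],"rotation":[0,0,0]},
    {"dp":[0.16,0.0086,0],"rotation":[0,0,0]}
  ]
}}

```text
clock: 18.12
position: [0.4944, -0.0313, 0.0934]
ee_rot: [0.0, 1.0, 0.029, -0.0]
contact_force: [-0.7, -0.3, -1.0]
width: 0.0138
```

```bash
python3 st.py; python3 - <<'E'
from h import *
im=eyes.get_image('wrist');np.save('w18.npy',im,allow_pickle=True);save(im,'w18')
P=cloud(im);z=P[...,2];m=(abs(P[...,0]-.541)<.03)&(abs(P[...,1]+.0285)<.03)&(z>.105)&(z<.112)
print(cv2.minEnclosingCircle(P[m][:,:2].astype(np.float32)*1000),np.median(z[m]))
E
```

```text
18.1167 [ 0.4944 -0.0313  0.0934] psi -86.66 M [-0.024 -0.028 -0.007] F [-0.74 -0.26 -1.03] w 0.0138 q6 1.309 tilt [ 0.   -0.02]
[ 4.0000e-03 -3.7450e+01 -1.8972e+01  4.0000e-03 -4.4000e-02  1.0000e-03]
((540.94921875, -28.203439712524414), 14.773927688598633) 0.10831941993275496
```

View pics/w18.png

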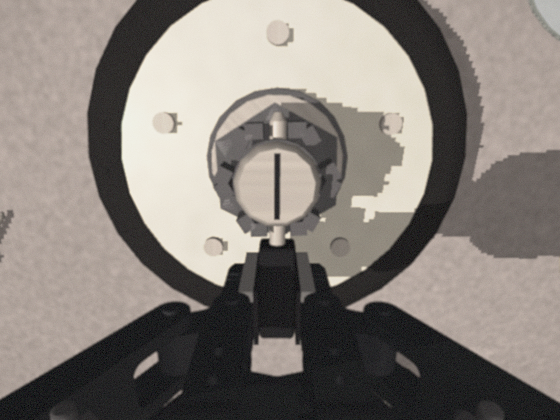

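Call:
{"op": "send_rows", "data": {
  "deltas": [
    {"dp":[0.01,0.0005,0],"rotation":[0,0,0]},
    {"dp":[0.02,0.0011,0],"rotation":[0,0,0]},
    {"dp":[0.025,0.0013,0],"rotation":[0,0,0]},
    {"dp":[0.025,0.0013,0],"rotation":[0,0,0]},
    {"dp":[0.025,0.0013,0],"rotation":[0,0,0]}
  ]
}}

```text
clock: 18.58
position: [0.4975, -0.0312, 0.0935]
ee_rot: [0.0, 1.0, 0.029, -0.0]
contact_force: [0.4, -0.2, -0.4]
width: 0.0135
```

```bash
python3 st.py
```

```text
18.5833 [ 0.4975 -0.0312  0.0935] psi -86.66 M [-0.058  0.018 -0.003] F [ 0.39 -0.17 -0.42] w 0.0135 q6 1.31 tilt [ 0.01 -0.  ]
[-1.0000e-03 -3.7795e+01 -1.8888e+01  2.0000e-03 -1.9000e-02  0.0000e+00]
```

Call:
{"op": "send_rows", "data": {
  "deltas": [
    {"dp":[0.004,0.0002,0],"rotation":[0,0,0]},
    {"dp":[0.006,0.0003,0],"rotation":[0,0,0]},
    {"dp":[0.006,0.0003,0],"rotation":[0,0,0]},
    {"dp":[0.006,0.0003,0],"rotation":[0,0,0]}
  ]
}}

```text
clock: 18.92
position: [0.4982, -0.0312, 0.0935]
ee_rot: [0.0, 1.0, 0.029, -0.0]
contact_force: [0.6, -0.3, 0.5]
width: 0.0135
```

```bash
python3 st.py; python3 - <<'E'
from h import *
im=eyes.get_image('wrist');np.save('w19.npy',im,allow_pickle=True);save(im,'w19')
u0,v0,u1,v1=210,90,340,220;f=4.6
a=cv2.resize(im['color'][v0:v1+60,u0:u1],None,fx=3,fy=3,interpolation=cv2.INTER_CUBIC)[:,:,::-1].copy()
cv2.imwrite('pics/o19.png',a)
c=np.array([.5408,-.0283]);d=np.array([.9985,.055])
for r in (-.021,.0275): print(r,proj(im,[*(c+d*r),.094]))
E
```

```text
18.9167 [ 0.4982 -0.0312  0.0935] psi -86.66 M [ 0.023  0.081 -0.031] F [ 0.6  -0.27  0.46] w 0.0135 q6 1.311 tilt [ 0.01 -0.  ]
[-1.0000e-03 -3.7869e+01 -1.8860e+01  1.0000e-03 -1.1000e-02  0.0000e+00]
-0.021 [[276.51653433 240.4017246 ]]
0.0275 [[276.97103034 109.9475833 ]]
```

View pics/o19.png

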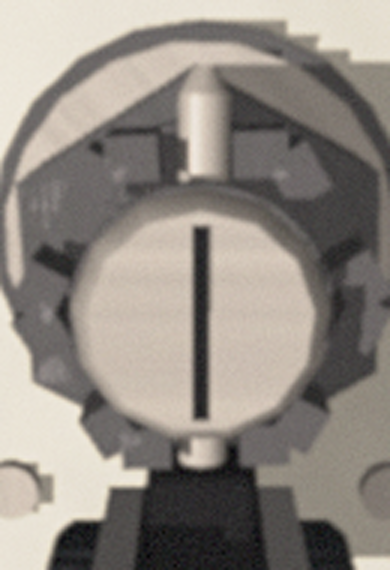

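Call:
{"op": "send_rows", "data": {
  "deltas": [
    {"dp":[0.004,0.0002,0],"rotation":[0,0,0]},
    {"dp":[0.004,0.0002,0],"rotation":[0,0,0]},
    {"dp":[0.004,0.0002,0],"rotation":[0,0,0]}
  ]
}}

```text
clock: 19.22
position: [0.4987, -0.0312, 0.0935]
ee_rot: [0.0, 1.0, 0.029, 0.0]
contact_force: [-0.3, -0.0, -0.8]
width: 0.0136
```

```bash
python3 st.py
```

```text
19.2167 [ 0.4987 -0.0312  0.0935] psi -86.66 M [0.022 0.013 0.036] F [-0.32 -0.03 -0.81] w 0.0136 q6 1.311 tilt [0.01 0.  ]
[ 1.0000e-03 -3.7917e+01 -1.8864e+01  2.0000e-03 -1.1000e-02  0.0000e+00]
```

Call:
{"op": "send_rows", "data": {
  "deltas": [
    {"dp":[0.004,0.0002,0],"rotation":[0,0,0]},
    {"dp":[0.004,0.0002,0],"rotation":[0,0,0]},
    {"dp":[0.004,0.0002,0],"rotation":[0,0,0]}
  ]
}}

```text
clock: 19.47
position: [0.4992, -0.0311, 0.0935]
ee_rot: [0.0, 1.0, 0.029, -0.0]
contact_force: [0.8, 1.0, 0.1]
width: 0.0134
```

```bash
python3 st.py
```

```text
19.4667 [ 0.4992 -0.0311  0.0935] psi -86.66 M [0.028 0.043 0.005] F [0.79 0.98 0.14] w 0.0134 q6 1.311 tilt [ 0. -0.]
[ 0.0000e+00 -3.7961e+01 -1.8868e+01  2.0000e-03 -7.0000e-03  0.0000e+00]
```

Call:
{"op": "send_rows", "data": {
  "deltas": [
    {"dp":[0.004,0.0002,0],"rotation":[0,0,0]},
    {"dp":[0.004,0.0002,0],"rotation":[0,0,0]},
    {"dp":[0.004,0.0002,0],"rotation":[0,0,0]}
  ]
}}

```text
clock: 19.72
position: [0.4993, -0.0311, 0.0934]
ee_rot: [0.0, 1.0, 0.029, -0.0]
contact_force: [-0.7, -0.6, -0.2]
width: 0.0138
```

```bash
python3 st.py
```

```text
19.7167 [ 0.4993 -0.0311  0.0934] psi -86.65 M [-0.066  0.146 -0.022] F [-0.7  -0.55 -0.21] w 0.0138 q6 1.311 tilt [ 0.   -0.04]
[ 1.1300e-01 -3.7734e+01 -1.9285e+01  9.5000e-02 -3.1600e-01 -2.0000e-03]
```

```bash
python3 - <<'E'
from h import *
im=eyes.get_image('wrist');np.save('w20.npy',im,allow_pickle=True);save(im,'w20')
a=cv2.resize(im['color'][80:290,210:340],None,fx=2.8,fy=2.8,interpolation=cv2.INTER_CUBIC)[:,:,::-1].copy()
cv2.imwrite('pics/o20.png',a)
c=np.array([.5408,-.0283]);d=np.array([.9985,.055])
for r in (-.021,.0275): print(r,proj(im,[*(c+d*r),.094]))
E
```

```text
-0.021 [[276.55964956 243.2072309 ]]
0.0275 [[277.02679568 113.35167604]]
```

View pics/o20.png

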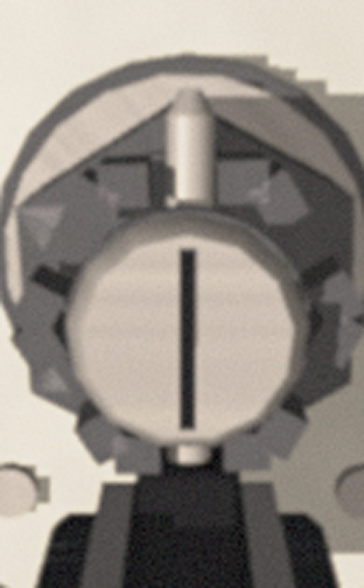

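Call:
{"op": "send_rows", "data": {
  "deltas": [
    {"dp":[0,0,0],"rotation":[0,0,0]},
    {"dp":[0,0,0],"rotation":[0,0,0]},
    {"dp":[0,0,0],"rotation":[0,0,0]},
    {"dp":[0,0,0],"rotation":[0,0,0]},
    {"dp":[0,0,0],"rotation":[0,0,0]},
    {"dp":[0,0,0],"rotation":[0,0,0]}
  ],
  "fingers": -1
}}

```text
clock: 20.27
position: [0.4997, -0.0311, 0.0935]
ee_rot: [0.0, 1.0, 0.029, 0.0]
contact_force: [0.4, -0.6, -0.0]
width: 0.0839
```

```bash
python3 st.py;python3 - <<'E'
from h import *
im=eyes.get_image('wrist');np.save('w21.npy',im,allow_pickle=True);save(im,'w21')
E
```

```text
20.2667 [ 0.4997 -0.0311  0.0935] psi -86.66 M [ 0.065  0.004 -0.043] F [ 0.44 -0.62 -0.03] w 0.0839 q6 1.311 tilt [0.01 0.01]
[-0.0000e+00 -3.7809e+01 -1.8750e+01  0.0000e+00 -3.0000e-03  0.0000e+00]
```

View pics/w21.png

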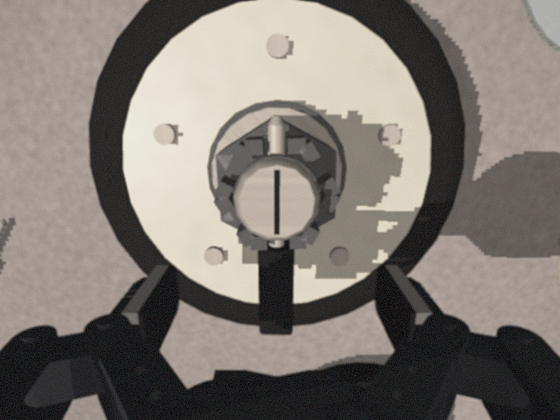

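Call:
{"op": "send_rows", "data": {
  "deltas": [
    {"dp":[0,0,0.2],"rotation":[0,0,0]},
    {"dp":[0,0,0.5],"rotation":[0,0,0]},
    {"dp":[0,0,0.8],"rotation":[0,0,0]},
    {"dp":[0,0,1],"rotation":[0,0,0]},
    {"dp":[0,0,1],"rotation":[0,0,0]},
    {"dp":[0,0,1],"rotation":[0,0,0]},
    {"dp":[0,0,1],"rotation":[0,0,0]},
    {"dp":[0,0,1],"rotation":[0,0,0]}
  ]
}}

```text
clock: 20.98
position: [0.4985, -0.0309, 0.2119]
ee_rot: [-0.0, 1.0, 0.029, -0.002]
contact_force: [0.1, -0.4, -0.4]
width: 0.0858
```

```bash
python3 st.py;python3 - <<'E'
from h import *
im=eyes.get_image('wrist');np.save('w22.npy',im,allow_pickle=True);save(im,'w22')
P=cloud(im);z=P[...,2];g=cv2.cvtColor(im['color'],cv2.COLOR_RGB2GRAY)
m=(z>.105)&(z<.112)&(abs(P[...,0]-.541)<.03)
print('axle',cv2.minEnclosingCircle(P[m][:,:2].astype(np.float32)*1000))
print(linefit(im,.541,-.0284)[:3])
c=np.array([.5408,-.0283]);d=np.array([np.cos(.0545),np.sin(.0545)])
X=(P[...,:2]-c)@d; Y=(P[...,:2]-c)@[-d[1],d[0]]
G=(X<-.0225)&(X>-.08)&(abs(Y)<.012)&(z>.075)
print('grip along',X[G].min(),X[G].max(),'lat',Y[G].min(),Y[G].max())
print('rect',cv2.minAreaRect(P[G][:,:2].astype(np.float32)*1000))
print('height fit',np.polyfit(X[G],z[G],1),np.median(z[G]), 'yaw fit',np.polyfit(X[G],Y[G],1))
T=(X>.0152)&(X<.04)&(abs(Y)<.003)&(z>.0895)
print('tip',X[T].max(),np.polyfit(X[T],z[T],1),np.median(z[T]))
u=cv2.resize(im['color'][40:250,200:360],None,fx=2.8,fy=2.8,interpolation=cv2.INTER_CUBIC)[:,:,::-1];cv2.imwrite('pics/o22.png',u)
im=eyes.get_image('top');np.save('t22.npy',im,allow_pickle=True);save(im,'t22')
E
```

```text
20.9833 [ 0.4985 -0.0309  0.2119] psi -86.66 M [-0.035  0.004  0.03 ] F [ 0.14 -0.4  -0.44] w 0.0858 q6 1.311 tilt [-0.04 -0.19]
[ 1.9000e-02 -3.5730e+01 -2.3605e+01 -0.0000e+00 -6.0000e-03 -0.0000e+00]
axle ((540.986083984375, -28.19758415222168), 14.748661994934082)
(np.float64(0.5410244631859734), np.float64(-0.028236994307641882), np.float64(2.9885118751514312))
grip along -0.0607761972831074 -0.02251976898675436 lat -0.011999027295403922 0.011999806245545641
rect ((499.20709228515625, -30.588083267211914), (38.2479133605957, 24.002511978149414), 3.245396375656128)
height fit [6.91463678 0.47959516] 0.2740510562440217 yaw fit [-0.01555153 -0.00051196]
tip 0.02732666345369997 [0.03000021 0.0977111 ] 0.09841408723087361
```

View pics/o22.png

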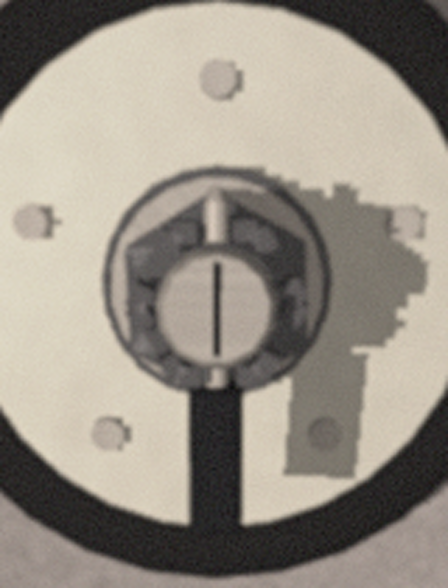

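```bash
python3 - <<'E'
from h import *
for n,c in (('w22',(.5409,-.0282)),('t22',(.5421,-.0294))):
    im=np.load(n+'.npy',allow_pickle=True).item()
    P=cloud(im);z=P[...,2];c=np.array(c);d=np.array([np.cos(.0545),np.sin(.0545)])
    X=(P[...,:2]-c)@d; Y=(P[...,:2]-c)@[-d[1],d[0]]
    G=(X<-.0225)&(X>-.08)&(abs(Y)<.012)&(z>.08)&(z<.12)
    if G.sum()<10: print(n,'hidden');continue
    print(n,'grip',X[G].min(),X[G].max(),Y[G].min(),Y[G].max(),'z',np.polyfit(X[G],z[G],1),np.median(z[G]),'yaw',np.polyfit(X[G],Y[G],1))
    T=(X>.0152)&(X<.04)&(abs(Y)<.003)&(z>.0895);print('tip',X[T].max(),np.median(z[T]))
im=np.load('w22.npy',allow_pickle=True).item()
overlay(im,.5409,-.0282,3.1,-56.6,'o22b',(230,90,330,190),6)
E
```

```text
w22 grip -0.06088149610978737 -0.022603750057573726 -0.007039698769459973 0.007129565845078678 z [0.07385063 0.10076716] 0.09776695921102747 yaw [0.00870521 0.00044666]
tip 0.02722136462702 0.09841408723087361
t22 hidden
```

View pics/o22b.png

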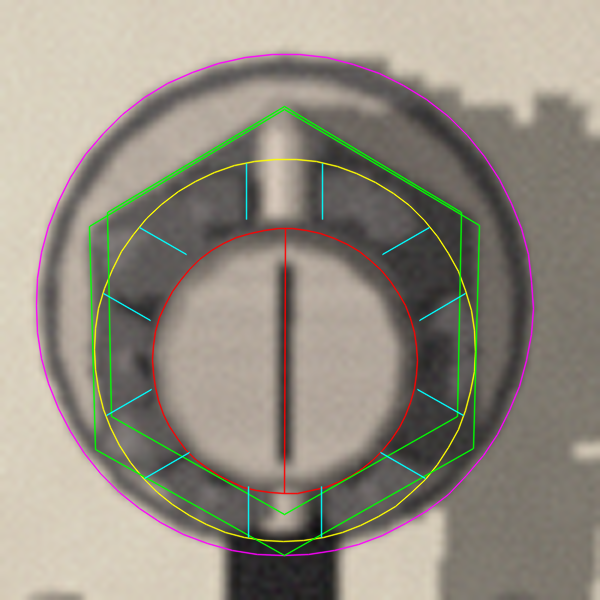

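View pics/t22.png

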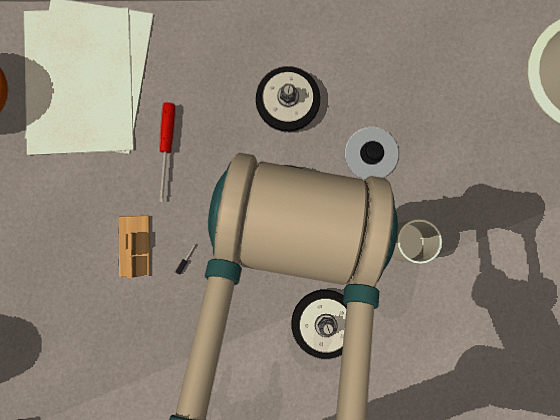

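```bash
python3 st.py; python3 -c "
from rig import manip; print(manip.sign_off())"
```

```text
21.0833 [ 0.4987 -0.0309  0.2119] psi -86.66 M [-0.039  0.052  0.005] F [-0.97  0.61 -0.06] w 0.0857 q6 1.311 tilt [-0.04 -0.19]
[ 1.6000e-02 -3.5355e+01 -2.3283e+01 -0.0000e+00  1.8000e-02  0.0000e+00]
the job is handed in; nothing more can be done
None
```

The nut is tight with a slot in line with the cross hole, the pin is home through it, and I handed the job in at about 21 s of the 72 s allowed. Sign-off reports no verdict.

- **Nut:** On the largest wheel I turned the nut clockwise about 55° in one grasp. The turning moment rose clearly between 16° and 24° of turn, and read 0.53–0.58 N m while turning after that. I stopped at the next slot in line with the scribed line, 31–39° past tight. The nut was never backed off.
- **Pin:** I took the matching pin (about 88 × 14 mm measured) from the rest and slid it in from the -x side. No reading during insertion went above about 1 N. I stopped when the forward motion stalled and the joint efforts shifted, which I took as the grip meeting the nut. I then let go and lifted clear.

**Last checks**
- **Pin position:** The tip is at +27.2 mm and the grip end at -60.9 mm from the hole centre, so the origin is within about 0.5 mm lengthwise. Its height is about 94.4 mm.
- **Pin tilt:** The grip sags about 4° from the hole clearance, and the yaw error is about 0.5°. Both are inside the 7° limit.
- **Nut alignment:** It looks within about 0.5° in the wrist image.
- **Mug, lid and screwdriver:** They look unmoved in the final top picture.

**Disagreements and gaps**
- The top and wrist cameras differed by about 1.2 mm per axis. I used the wrist camera throughout.
- The moment at rest read only 0.2–0.35 N m after tightening, so the "tight" call rests on the jump in the reading and the values while turning.
- The arm hid the wheel from the top camera at the end, so the final pin and nut checks come from the wrist camera alone.

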